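Open seized reference bottles and load an incubator drawer with temperature loggers

ROBOT

A 6-joint arm with a two-finger parallel gripper is mounted at the origin on a cart in front of the work surface, level with it; the furniture and walls round the work are solid. World frame = base frame: x ahead of the robot, y to its left, z up, the work surface at z = 0. Lengths are in m, angles in rad, forces in N, time in s.
With the tool pointing down it reaches from about 0.375 to 0.9 m from the base axis. Payload 3.1 kg.
Tool frame: the origin (TCP) lies at the very end of the fingers, on their centre line; the grasp point (between the pads) lies ctrl.hold_point_z behind it (ctrl.hold_point_z is the distance from the TCP to the grasp point, in m); z points along the fingers, y is the direction in which the jaws open and shut (so a half turn about z gives the same grasp; the last joint's range is limited). The gripper opens to 85 mm and grips with 20 to 120 N. Pads are 22 mm wide; open, the fingers measure 114 mm over their backs; the gripper's body (76 mm by 85 mm) begins 54 mm behind the grasp point. The pads swing forward as they close: fully open they stand 13 mm farther back than shut.
Start: joints at [1.145, 0.527, 1.433, -0, 1.181, -0.178], TCP at [0.153, 0.606, 0.231] pointing down, gripper open.
Joint ranges: [-3.08, 3.08], [-0.75, 2.2], [0.22, 2.44], [-1.43, 4.57], [0, 2.65], [-2.85, 2.85]. Speed limits (rad/s): [2.79, 2.79, 3.14, 3.14, 3.14, 3.14].

INTERFACE

Orientations are given as a unit quaternion [x, y, z, w].
In Python, from cell import ctrl gives the robot as it stands. The module is installed in compiled form; this text tells all that it offers.
- The arm moves only by the tool send_rows, never from a script. Its argument "commands" is a list of rows, each a list of 4 numbers: the shift along the world's x, y, z in mm, then the turn about the world's z in degrees. In form: [[tx, ty, tz, twist], ...]. A call has 1 to 10 rows; each row shifts and turns the commanded pose from where the row before left it; what a row does not reach is not made up. A row lasts 1/12 s, in which the tool goes at most 41.7 mm and 7.16 degrees, less where a joint would pass 70% of its speed; a pose out of reach is approached as far as the arm can. A call with a gripper value outside its range is refused whole. "fingers" is the finger opening in mm, from 0 to 85.4, set as the call begins (left out, the last holds). The fingers move at their own pace and stop on an object; "force" is the grip in N (left out, the last holds). Time passes only in rows, so rows that do not move let the fingers close. It gives the time, the measured TCP pose, the force and the opening at its end, in the units of the state.
- ctrl.state(): the state, without advancing time (a new reading comes with each control period).
- ctrl.grab_frame(name): name is "scene" or "top" or "wrist"; returns the picture (420x560x3 uint8, blue, green, red); there is no depth.
- ctrl.camera_info(name): a dict with "vfov" (degrees; the focal length in pixels is half the picture's height over the tangent of half this angle, whatever the lens; pixels are square), "cx", "cy" (the principal point, pixels), "R" (3x3) and "t" (3): a world point X has camera coordinates R X + t; the wrist camera has in their place "hand_eye" (4x4, takes a point from camera to tool coordinates, whose origin is the TCP and whose axes are the flange's). Camera axes: x right, y down, z forward; pixel columns grow to the right and rows downward; lengths in m; the calibration is good to about 2 mm. The wrist camera is an equidistant fisheye: a pixel r from the principal point sees the ray r / f radians off the axis. A picture is of the moment at which its call begins: read the wrist's pose just before it. camera_info takes no time and is no camera call.
- ctrl.close_job(): hands the job in, once; it reports no verdict.
The state is a dict: "time_s": time; "q": joint angles; "joint_velocities": joint speeds; "joint_torque": joint torques, N m; "tcp_pos": TCP position; "tool_rot": TCP orientation; "wrist_force": force on the tool from outside, world axes, zero at the start; "moment": the same for the moment, N m; "width": opening from 0.0 (shut) to 1.0 (fully open).
Only numpy, scipy, OpenCV 4.12 (cv2) and the standard library are available. Lean on these libraries where they do the work, as an engineer would, in place of code of your own. Each camera call takes 0.05 s, during which the arm holds its last target.

TASK

Load the incubator for its temperature check: for every logger standing in the dock, open one of the bottles in the incubator drawer - its stopper is seized, so twist it by its tab to break it free and then pull it out - put the stopper down in the steel tray, and stand the logger in the open bottle, fully in with its flange on the rim. Leave any bottle for which there is no logger stoppered, without breaking its stopper loose, and when all the loggers are in, push the drawer gently home until it seats past its catch. Do not disturb the other things on the bench.

Things in the scene. Friction and masses are not known exactly. Their poses are not given: they have to be found in the camera images.
- stopper_1: Seized stopper of bottle 1, white: taper plug 26 mm long (27 mm wide, 24 at its flat end, on which it can stand), over it a flange 35 mm wide, 4 mm thick, over that an upright grip tab 34 mm wide (along x), 12 mm thick (along y), 32 mm high. Origin on the axis under the flange, z up. A straight pull does not free it; see seat_1.
- stopper_2: Seized stopper of bottle 2, just like stopper_1; the tabs point in different directions.
- stopper_3: Seized stopper of bottle 3, just like stopper_1; the tabs point in different directions.
- seat_1 (a joint): Turn of bottle 1's ground seat, rad, counter-clockwise from above positive, 0 as found. It turns with the stopper, stiffly (0.25 N m), either way to stops at 1.1, and stays where left. The stopper is free past about 0.6 (0.8 to be sure) and then lifts straight out.
- seat_2 (a joint): The same for the seat of bottle 2.
- seat_3 (a joint): The same for the seat of bottle 3.
- mouth_1 (a point): Rim centre of bottle 1, z up, 105 mm above the worktop. Amber bottle 72 mm wide, neck 36 mm, clamped in the drawer: it cannot turn or lift. Bore 26 mm wide, 38 mm down it narrows to a 13.6 mm well for a logger's stem. A logger is fully in when its flange lies on the rim, its tip 65 mm below this point. Bottles stand 90 mm apart along y of this point.
- mouth_2 (a point): Rim centre of bottle 2, just like mouth_1.
- mouth_3 (a point): Rim centre of bottle 3, just like mouth_1.
- logger_1: Temperature logger: round head 26 mm wide, 44 mm high (grip here), under it a flange 35 mm wide, 4 mm thick, then a 20 mm collar 8 mm long tapering into a round-ended 10 mm stem. Origin at the stem's tip, z up along the axis; flange underside at 65 mm, head top at 113 mm. Stands in a dock well; lift it 70 mm to clear. None if absent.
- logger_2: Another logger just like logger_1 (None if absent).
- logger_3: Another logger just like logger_1 (None if absent).
- dock: Grey dock block, 62 mm (x) by 166 mm (y) by 80 mm high, fixed, with three 23 mm wells 50 mm apart along y in which the loggers stand. Origin at the centre of its underside.
- tray: Stainless instrument tray, empty and loose, 200 mm (x) by 104 mm (y) by 38 mm high, open on top: floor 6 mm and four walls 3 mm thick, rolled rim. Origin at the centre of its underside. The stoppers go in it, standing or lying.
- drawer (a joint): How far the incubator drawer has been pushed in, m: 0 fully open, as it starts, 0.198 home against its stop. It slides with about 3 N; a sprung ball catch resists at 0.183 to 0.190, about 10 N of push in all, and past 0.193 the drawer is seated.
- drawer_handle (a point): Middle of the drawer handle, a dark level bar 11 mm thick, 120 mm long (along y of this point), 100 mm above the worktop and 35 mm in front of the white drawer front (310 mm wide, top at 151 mm). x of this point points into the incubator, the way the drawer closes. The incubator's opening (to 169 mm) clears the loggers.
- timer: White timer 64 x 66 x 19 mm, bystander, origin at the centre of its underside.
- tape: Roll of white tape, 53 mm wide, 19 mm high, bystander, origin at the centre of its underside.
- comb: White gel comb, 150 mm (y) by 27 mm by 10 mm, lying flat, bystander, origin at the centre of its underside.
- dish_a: Petri dish 92 mm wide, 15 mm high, bystander, origin at the centre of its underside.

How it is judged:
On the way, in this order (a step that is already met when the one before it is completed fails the run):
1. every logger stands fully in a bottle while the drawer is still open (((z of logger_1 in the frame of mouth_1 between -0.071 and -0.061 m and horizontal distance between logger_1 and mouth_1 below 0.006 m and angle between logger_1's own z axis and vertical below 0.09 rad) or (z of logger_1 in the frame of mouth_2 between -0.071 and -0.061 m and horizontal distance between logger_1 and mouth_2 below 0.006 m and angle between logger_1's own z axis and vertical below 0.09 rad) or (z of logger_1 in the frame of mouth_3 between -0.071 and -0.061 m and horizontal distance between logger_1 and mouth_3 below 0.006 m and angle between logger_1's own z axis and vertical below 0.09 rad)) and ((z of logger_2 in the frame of mouth_1 between -0.071 and -0.061 m and horizontal distance between logger_2 and mouth_1 below 0.006 m and angle between logger_2's own z axis and vertical below 0.09 rad) or (z of logger_2 in the frame of mouth_2 between -0.071 and -0.061 m and horizontal distance between logger_2 and mouth_2 below 0.006 m and angle between logger_2's own z axis and vertical below 0.09 rad) or (z of logger_2 in the frame of mouth_3 between -0.071 and -0.061 m and horizontal distance between logger_2 and mouth_3 below 0.006 m and angle between logger_2's own z axis and vertical below 0.09 rad)) and ((z of logger_3 in the frame of mouth_1 between -0.071 and -0.061 m and horizontal distance between logger_3 and mouth_1 below 0.006 m and angle between logger_3's own z axis and vertical below 0.09 rad) or (z of logger_3 in the frame of mouth_2 between -0.071 and -0.061 m and horizontal distance between logger_3 and mouth_2 below 0.006 m and angle between logger_3's own z axis and vertical below 0.09 rad) or (z of logger_3 in the frame of mouth_3 between -0.071 and -0.061 m and horizontal distance between logger_3 and mouth_3 below 0.006 m and angle between logger_3's own z axis and vertical below 0.09 rad)) and value of joint drawer below 0.17 m), for 0.2 s.
2. the drawer is pushed home past its catch (value of joint drawer above 0.193 m), for 0.2 s.
At the end, for the whole second after the job is handed in: Every logger upright in its own bottle (flange within 4 mm of the rim, 6 mm of centre); each opened bottle's seat turned over 0.45 rad and its stopper at rest in the tray; bottles without a logger still stoppered and unturned; drawer within 5 mm of home (((z of logger_1 in the frame of mouth_1 between -0.071 and -0.061 m and horizontal distance between logger_1 and mouth_1 below 0.006 m and angle between logger_1's own z axis and vertical below 0.09 rad) or (z of logger_1 in the frame of mouth_2 between -0.071 and -0.061 m and horizontal distance between logger_1 and mouth_2 below 0.006 m and angle between logger_1's own z axis and vertical below 0.09 rad) or (z of logger_1 in the frame of mouth_3 between -0.071 and -0.061 m and horizontal distance between logger_1 and mouth_3 below 0.006 m and angle between logger_1's own z axis and vertical below 0.09 rad)) and ((z of logger_2 in the frame of mouth_1 between -0.071 and -0.061 m and horizontal distance between logger_2 and mouth_1 below 0.006 m and angle between logger_2's own z axis and vertical below 0.09 rad) or (z of logger_2 in the frame of mouth_2 between -0.071 and -0.061 m and horizontal distance between logger_2 and mouth_2 below 0.006 m and angle between logger_2's own z axis and vertical below 0.09 rad) or (z of logger_2 in the frame of mouth_3 between -0.071 and -0.061 m and horizontal distance between logger_2 and mouth_3 below 0.006 m and angle between logger_2's own z axis and vertical below 0.09 rad)) and ((z of logger_3 in the frame of mouth_1 between -0.071 and -0.061 m and horizontal distance between logger_3 and mouth_1 below 0.006 m and angle between logger_3's own z axis and vertical below 0.09 rad) or (z of logger_3 in the frame of mouth_2 between -0.071 and -0.061 m and horizontal distance between logger_3 and mouth_2 below 0.006 m and angle between logger_3's own z axis and vertical below 0.09 rad) or (z of logger_3 in the frame of mouth_3 between -0.071 and -0.061 m and horizontal distance between logger_3 and mouth_3 below 0.006 m and angle between logger_3's own z axis and vertical below 0.09 rad)) and ((distance between stopper_1 and mouth_1 below 0.006 m and not (value of joint seat_1 above 0.45 rad or value of joint seat_1 below -0.45 rad)) or ((x of stopper_1 in the frame of tray between -0.1 and 0.1 m and y of stopper_1 in the frame of tray between -0.052 and 0.052 m and z of stopper_1 in the frame of tray between 0.004 and 0.055 m) and (value of joint seat_1 above 0.45 rad or value of joint seat_1 below -0.45 rad) and ((z of logger_1 in the frame of mouth_1 between -0.071 and -0.061 m and horizontal distance between logger_1 and mouth_1 below 0.006 m and angle between logger_1's own z axis and vertical below 0.09 rad) or (z of logger_2 in the frame of mouth_1 between -0.071 and -0.061 m and horizontal distance between logger_2 and mouth_1 below 0.006 m and angle between logger_2's own z axis and vertical below 0.09 rad) or (z of logger_3 in the frame of mouth_1 between -0.071 and -0.061 m and horizontal distance between logger_3 and mouth_1 below 0.006 m and angle between logger_3's own z axis and vertical below 0.09 rad)))) and ((distance between stopper_2 and mouth_2 below 0.006 m and not (value of joint seat_2 above 0.45 rad or value of joint seat_2 below -0.45 rad)) or ((x of stopper_2 in the frame of tray between -0.1 and 0.1 m and y of stopper_2 in the frame of tray between -0.052 and 0.052 m and z of stopper_2 in the frame of tray between 0.004 and 0.055 m) and (value of joint seat_2 above 0.45 rad or value of joint seat_2 below -0.45 rad) and ((z of logger_1 in the frame of mouth_2 between -0.071 and -0.061 m and horizontal distance between logger_1 and mouth_2 below 0.006 m and angle between logger_1's own z axis and vertical below 0.09 rad) or (z of logger_2 in the frame of mouth_2 between -0.071 and -0.061 m and horizontal distance between logger_2 and mouth_2 below 0.006 m and angle between logger_2's own z axis and vertical below 0.09 rad) or (z of logger_3 in the frame of mouth_2 between -0.071 and -0.061 m and horizontal distance between logger_3 and mouth_2 below 0.006 m and angle between logger_3's own z axis and vertical below 0.09 rad)))) and ((distance between stopper_3 and mouth_3 below 0.006 m and not (value of joint seat_3 above 0.45 rad or value of joint seat_3 below -0.45 rad)) or ((x of stopper_3 in the frame of tray between -0.1 and 0.1 m and y of stopper_3 in the frame of tray between -0.052 and 0.052 m and z of stopper_3 in the frame of tray between 0.004 and 0.055 m) and (value of joint seat_3 above 0.45 rad or value of joint seat_3 below -0.45 rad) and ((z of logger_1 in the frame of mouth_3 between -0.071 and -0.061 m and horizontal distance between logger_1 and mouth_3 below 0.006 m and angle between logger_1's own z axis and vertical below 0.09 rad) or (z of logger_2 in the frame of mouth_3 between -0.071 and -0.061 m and horizontal distance between logger_2 and mouth_3 below 0.006 m and angle between logger_2's own z axis and vertical below 0.09 rad) or (z of logger_3 in the frame of mouth_3 between -0.071 and -0.061 m and horizontal distance between logger_3 and mouth_3 below 0.006 m and angle between logger_3's own z axis and vertical below 0.09 rad)))) and value of joint drawer above 0.193 m and linear speed of each of stopper_1, stopper_2, stopper_3, logger_1, logger_2, logger_3 below 0.02 m/s and angle between tray's own z axis and vertical below 0.1 rad); the robot touches nothing.
It fails at once if a bystander (timer, tape, comb, petri dish) is pushed aside by more than 3 cm (distance of any of timer, tape, comb, dish_a from where it was at the start of the episode above 0.03 m).
It fails at once if the drawer is slammed (closes faster than 0.4 m/s) (velocity of joint drawer above 0.4 m/s).
Of logger_1, logger_2, logger_3 only 2 to 3 are there at a start; the rules pass over those that are not, and their reading is None.
At some moment in a run one of tray may be knocked a few centimetres aside while the robot is not near it.
It also fails if it takes over 210 s, if anything falls off the work surface, if the arm or the gripper's body presses on something with over 40 N, if the wrist force passes 120 N, or if a joint passes its speed limit or range.

## Working session

There is one attempt and no reset: what is moved stays moved. The work goes in short steps, Python scripts to look and compute and a tool call to move; the robot and the scene stay as the last step left them, time stands still between calls to the robot, and variables do not carry over. Pictures are saved under pics/ and viewed, and the job is handed in when it is done.

Besides the shell and the picture viewer there is one more tool, called after "Call:" as name([rows], argument=value, ...), one row to a line, values as JSON. send_rows: Moves the arm, as the interface text tells. Its arguments: {"type":"object","properties":{"commands":{"type":"array"},"fingers":{"type":"number"},"force":{"type":"number"}},"required":["commands"]}

```bash
mkdir -p pics; python3 - <<'E'
from cell import ctrl
import cv2, numpy as np
np.set_printoptions(precision=4,suppress=True)
print(ctrl.hold_point_z)
print(ctrl.state())
for n in("scene","top","wrist"):
    i=ctrl.camera_info(n); print(n,i)
    cv2.imwrite(f"pics/{n}0.png",ctrl.grab_frame(n))
E
```

```text
0.0187
{'time_s': 0.0, 'q': array([ 1.1455,  0.5284,  1.4339,  0.    ,  1.1814, -0.1785]), 'joint_velocities': array([ 0.0016, -0.0004,  0.0007, -0.0017,  0.0018,  0.    ]), 'joint_torque': array([ -0.0004, -44.2349, -17.8023,  -0.0001,   0.0084,  -0.    ]), 'tcp_pos': array([0.1524, 0.6054, 0.2303]), 'tool_rot': array([ 0.1231,  0.9924, -0.001 , -0.0003]), 'wrist_force': array([1.1345, 0.0205, 0.0968]), 'moment': array([-0.0043, -0.0307,  0.0104]), 'width': 0.9995639142289315}
scene {'vfov': 57.997648627078206, 'cx': 275.29095195396826, 'cy': 214.4505150296689, 'R': array([[ 0.7487,  0.6629, -0.0019],
       [ 0.5162, -0.5849, -0.6256],
       [-0.4159,  0.4674, -0.7801]]), 't': array([-0.4426, -0.1299,  1.3164])}
top {'vfov': 54.833731892503025, 'cx': 276.76817607704555, 'cy': 210.42978864949535, 'R': array([[-0.0275, -0.9996,  0.0015],
       [-0.9883,  0.027 , -0.15  ],
       [ 0.1499, -0.0056, -0.9887]]), 't': array([0.1004, 0.4791, 1.2261])}
wrist {'vfov': 65.70646984690485, 'cx': 278.93550926980805, 'cy': 209.67594305396733, 'hand_eye': array([[-0.0008, -0.9592, -0.2826,  0.0727],
       [ 1.    , -0.0003, -0.0017, -0.0008],
       [ 0.0016, -0.2827,  0.9592, -0.1418],
       [ 0.    ,  0.    ,  0.    ,  1.    ]])}
```

View pics/scene0.png

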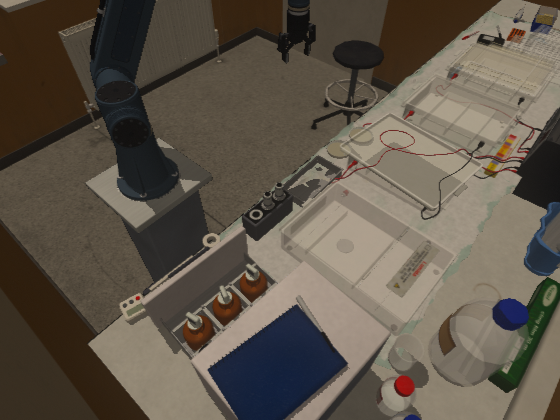

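View pics/top0.png

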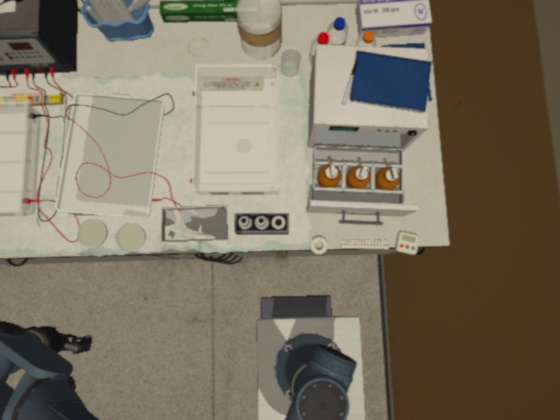

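View pics/wrist0.png

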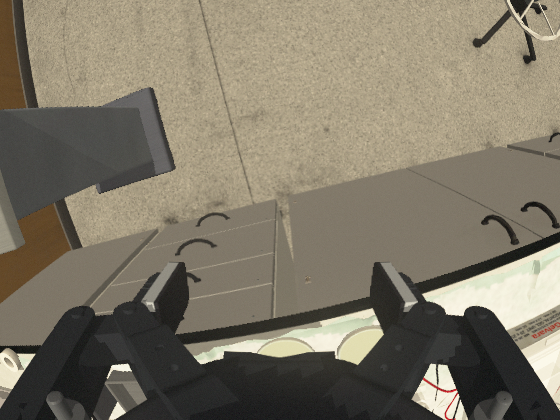

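```bash
cat > h.py <<'E'
from cell import ctrl
import cv2, numpy as np
from scipy.spatial.transform import Rotation as Ro
np.set_printoptions(precision=4,suppress=True)
def ray(n,u,v,st=None):
    i=ctrl.camera_info(n); f=210/np.tan(np.radians(i['vfov'])/2)
    x,y=(u-i['cx'])/f,(v-i['cy'])/f
    if n=='wrist':
        r=np.hypot(x,y); d=np.array([x/r*np.sin(r),y/r*np.sin(r),np.cos(r)])
        st=st or ctrl.state(); H=i['hand_eye']; R=Ro.from_quat(st['tool_rot']).as_matrix()
        return R@H[:3,3]+st['tcp_pos'], R@H[:3,:3]@d
    d=np.array([x,y,1.]); R,t=np.array(i['R']),np.array(i['t'])
    return -R.T@t, R.T@d
def pt(n,u,v,z,st=None):
    o,d=ray(n,u,v,st); return o+d*(z-o[2])/d[2]
def proj(n,X,st=None):
    X=np.asarray(X,float); i=ctrl.camera_info(n); f=210/np.tan(np.radians(i['vfov'])/2)
    if n=='wrist':
        st=st or ctrl.state(); H=i['hand_eye']; R=Ro.from_quat(st['tool_rot']).as_matrix()
        c=H[:3,:3].T@(R.T@(X-st['tcp_pos'])-H[:3,3])
        th=np.arctan2(np.hypot(c[0],c[1]),c[2]); ph=np.arctan2(c[1],c[0])
        return np.array([i['cx']+f*th*np.cos(ph),i['cy']+f*th*np.sin(ph)])
    c=np.array(i['R'])@X+i['t']; return np.array([i['cx']+f*c[0]/c[2],i['cy']+f*c[1]/c[2]])
def crop(im,name,u0,v0,u1,v1,s):
    cv2.imwrite(f"pics/{name}.png",cv2.resize(im[v0:v1,u0:u1],None,fx=s,fy=s,interpolation=cv2.INTER_CUBIC))
E
python3 - <<'E'
from h import *
t=cv2.imread('pics/top0.png'); s=cv2.imread('pics/scene0.png')
crop(t,'t_r',225,140,425,260,4); crop(s,'s_b',110,220,310,370,4); crop(t,'t_l',70,190,230,260,5); crop(s,'s_d',190,140,350,260,5)
E
```

```text
(no output)
```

View pics/t_r.png

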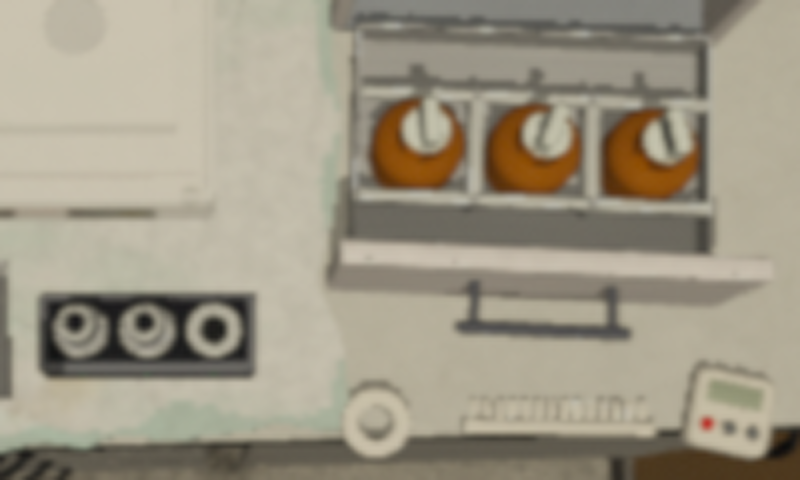

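View pics/s_b.png

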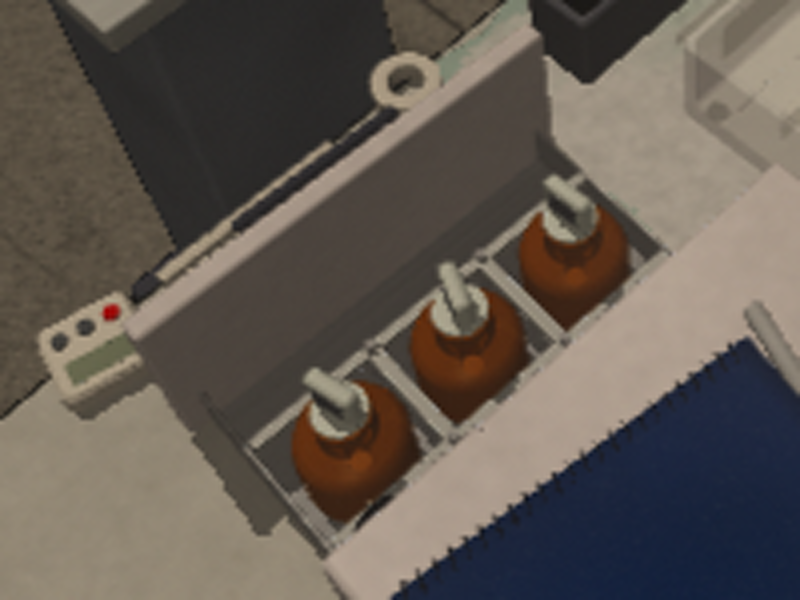

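View pics/t_l.png

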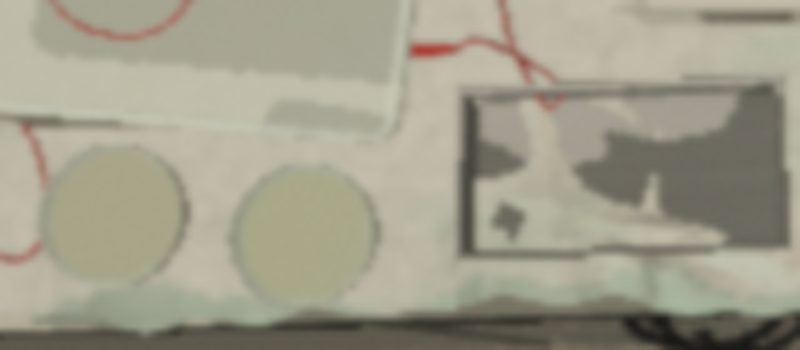

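View pics/s_d.png

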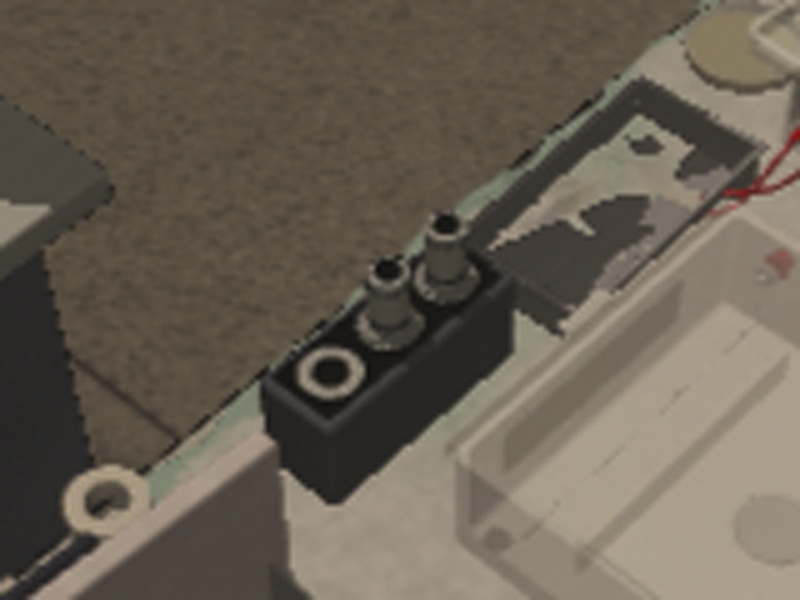

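```bash
python3 - <<'E'
from h import *
T=lambda x,y:(225+x/4,140+y/4)
def tri(a,b):
    (o1,d1),(o2,d2)=ray('top',*a),ray('scene',*b)
    A=np.stack([d1,-d2],1); s=np.linalg.lstsq(A,o2-o1,rcond=None)[0]
    p,q=o1+d1*s[0],o2+d2*s[1]; return (p+q)/2,np.linalg.norm(p-q)
for n,x,y,z in [('L1 head',75,322,.128),('L2 head',145,322,.128),('empty well',214,330,.08),('st fl a',427,128,.109),('b',547,132,.109),('c',668,140,.109),
 ('handle L',458,327,.1),('handle R',630,333,.1),('front top L',343,243,.151),('front top R',772,266,.151),('tape',376,422,.01),('timer',730,408,.019),('comb L',465,410,.01),('comb R',655,425,.01),
 ('dock TL',42,296,.08),('dock TR',254,293,.08),('dock BL',42,362,.08),('dock BR',254,362,.08)]:
    print(n,pt('top',*T(x,y),z))
S=lambda x,y:(190+x/5,140+y/5)
S2=lambda x,y:(110+x/4,220+y/4)
print('L1',tri(T(75,322),S(446,224))); print('L2',tri(T(145,322),S(388,270)));print('well',tri(T(214,330),S(330,373)))
for a,b in [((427,128),(572,222)),((547,132),(460,308)),((668,140),(340,408))]: print('fl',tri(T(*a),S2(*b)))
T2=lambda x,y:(70+x/5,190+y/5)
for x,y in[(463,88),(785,80),(790,247),(463,255)]: print('tray',pt('top',*T2(x,y),.038))
for x,y in[(115,214),(305,235)]: print('dish',pt('top',*T2(x,y),.015))
E
```

```text
L1 head [0.441  0.1835 0.128 ]
L2 head [0.4396 0.1332 0.128 ]
empty well [0.4383 0.0833 0.08  ]
st fl a [ 0.5819 -0.0792  0.109 ]
b [ 0.5764 -0.1684  0.109 ]
c [ 0.5679 -0.2581  0.109 ]
handle L [ 0.4332 -0.0962  0.1   ]
handle R [ 0.4253 -0.2226  0.1   ]
front top L [ 0.4894 -0.0094  0.151 ]
front top R [ 0.4646 -0.3128  0.151 ]
tape [ 0.3706 -0.0425  0.01  ]
timer [ 0.3734 -0.3185  0.019 ]
comb L [ 0.3781 -0.1129  0.01  ]
comb R [ 0.3622 -0.2615  0.01  ]
dock TL [0.4675 0.2117 0.08  ]
dock TR [0.4655 0.0525 0.08  ]
dock BL [0.4178 0.2123 0.08  ]
dock BR [0.4134 0.0542 0.08  ]
L1 (array([0.4421, 0.1846, 0.1246]), np.float64(0.0020381764340575213))
L2 (array([0.4409, 0.1344, 0.1249]), np.float64(0.002708289466163992))
well (array([0.4396, 0.0842, 0.0754]), np.float64(0.0022148052078480264))
fl (array([ 0.5845, -0.0792,  0.1019]), np.float64(0.0027604224763294453))
fl (array([ 0.5772, -0.1682,  0.1074]), np.float64(0.0015135685701974013))
fl (array([ 0.5696, -0.258 ,  0.1052]), np.float64(0.0029798450959112642))
tray [0.5    0.4425 0.038 ]
tray [0.4996 0.242  0.038 ]
tray [0.3953 0.2399 0.038 ]
tray [0.3959 0.441  0.038 ]
dish [0.4295 0.6663 0.015 ]
dish [0.413  0.5466 0.015 ]
```

Call:
send_rows([
  [17,-32,5,0],
  [17,-32,5,0],
  [17,-32,5,0],
  [17,-32,5,0],
  [17,-32,5,0],
  [17,-32,5,0],
  [17,-32,5,0],
  [17,-32,5,0],
  [17,-32,5,0],
  [17,-32,5,0],
], fingers=85)

```text
time_s: 0.98
tcp_pos: [0.3229, 0.2844, 0.2815]
tool_rot: [0.123, 0.992, -0.0, -0.0]
wrist_force: [1.1, 0.5, -0.0]
width: 0.995
```

Call:
send_rows([
  [16,-33,5,0],
  [16,-33,5,0],
  [16,-33,5,0],
  [16,-33,5,0],
  [16,-33,5,0],
  [16,-33,5,0],
  [16,-33,5,0],
  [16,-33,5,0],
  [16,-33,5,0],
  [16,-33,5,0],
])

```text
time_s: 1.82
tcp_pos: [0.4828, -0.0457, 0.3314]
tool_rot: [0.123, 0.992, 0.0, -0.0]
wrist_force: [0.9, 0.9, 0.7]
width: 0.996
```

Call:
send_rows([
  [16,-33,0,0],
  [16,-33,0,0],
  [16,-33,0,0],
  [0,-20,0,0],
  [0,0,0,0],
  [0,0,0,0],
])

```text
time_s: 2.32
tcp_pos: [0.5303, -0.1637, 0.3305]
tool_rot: [0.124, 0.992, 0.001, -0.001]
wrist_force: [-0.2, 0.2, 0.7]
width: 0.995
```

```bash
python3 - <<'E'
from h import *
s=ctrl.state(); print(s['time_s'],s['q'],s['tcp_pos'],s['tool_rot'])
im=ctrl.grab_frame('wrist'); cv2.imwrite('pics/w1.png',im); crop(im,'w1b',130,0,530,300,2)
E
```

```text
2.3167 [-0.5011  0.33    1.4788  0.0005  1.3347 -1.8228] [ 0.5303 -0.1637  0.3305] [ 0.1243  0.9922  0.0006 -0.0008]
```

View pics/w1.png

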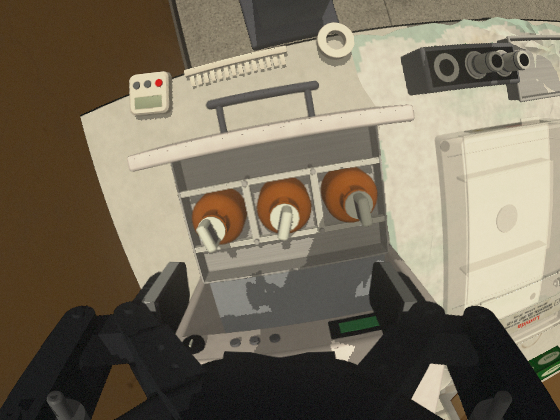

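```bash
python3 - <<'E'
from h import *
im=cv2.imread('pics/w1.png'); crop(im,'w1b',180,150,390,270,3.8)
E
```

```text
(no output)
```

View pics/w1b.png

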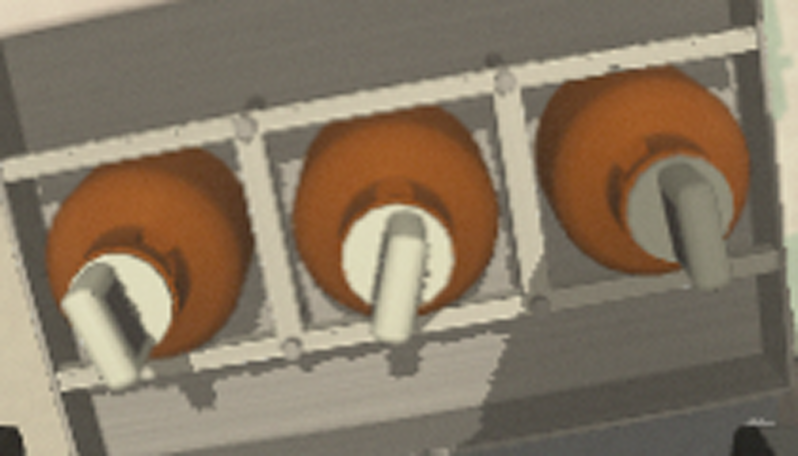

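```bash
cat > m1.py <<'E'
from h import *
st=dict(tcp_pos=np.array([ 0.5303,-0.1637,0.3305]),tool_rot=np.array([ 0.1243,0.9922,0.0006,-0.0008]))
C=lambda x,y:(180+x/3.8,150+y/3.8)
for n,p,q,fl in [('a',(680,170),(711,283),(682,209)),('b',(405,216),(394,338),(399,258)),('c',(82,297),(122,382),(117,305))]:
    A,B=pt('wrist',*C(*p),.141,st),pt('wrist',*C(*q),.141,st)
    print(n,'mid',(A+B)/2,'len',np.linalg.norm(A-B),'ang',np.degrees(np.arctan2(*(B-A)[1::-1])),'fl',pt('wrist',*C(*fl),.109,st))
E
python3 m1.py
```

```text
a mid [ 0.5766 -0.0823  0.141 ] len 0.03568625305893617 ang 4.951206642293521 fl [ 0.5809 -0.0794  0.109 ]
b mid [ 0.5701 -0.1682  0.141 ] len 0.03661053690605072 ang -18.875379241772205 fl [ 0.5744 -0.1688  0.109 ]
c mid [ 0.5675 -0.2572  0.141 ] len 0.028512091922066198 ang 6.385231280324647 fl [ 0.5676 -0.2593  0.109 ]
```

```bash
python3 - <<'E'
from h import *
for z in(.169,.25,.3,.35): print(z,pt('top',312,147,z),pt('scene',312,264,z),pt('top',409,151,z),pt('scene',193,362,z))
crop(cv2.imread('pics/top0.png'),'ti',295,30,445,230,3)
E
```

```text
0.169 [ 0.6418 -0.0175  0.169 ] [0.6977 0.0117 0.169 ] [ 0.6225 -0.2935  0.169 ] [ 0.6597 -0.3254  0.169 ]
0.25 [ 0.6164 -0.0094  0.25  ] [ 0.7236 -0.0311  0.25  ] [ 0.5985 -0.2653  0.25  ] [ 0.6896 -0.333   0.25  ]
0.3 [ 0.6007 -0.0044  0.3   ] [ 0.7396 -0.0575  0.3   ] [ 0.5837 -0.2479  0.3   ] [ 0.708  -0.3376  0.3   ]
0.35 [0.5851 0.0006 0.35  ] [ 0.7556 -0.0839  0.35  ] [ 0.5689 -0.2305  0.35  ] [ 0.7265 -0.3423  0.35  ]
```

View pics/ti.png

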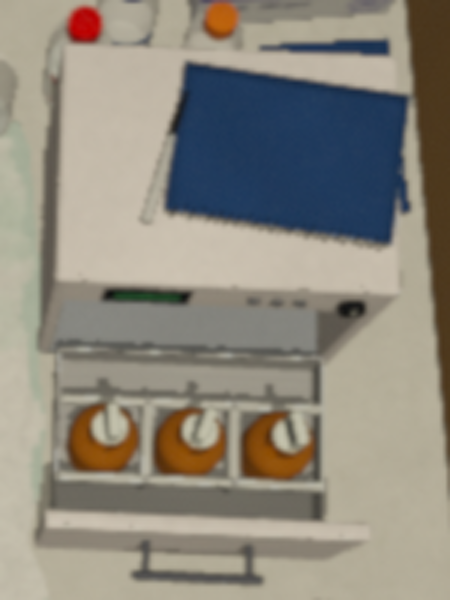

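```bash
python3 - <<'E'
from h import *
for z in(.2,.22,.24,.26,.28): print(z,pt('top',313.3,123.3,z),pt('scene',312,264,z),pt('top',428,127.5,z),pt('scene',193,362,z))
E
```

```text
0.2 [ 0.7007 -0.0208  0.2   ] [ 0.7076 -0.0047  0.2   ] [ 0.6798 -0.3411  0.2   ] [ 0.6711 -0.3283  0.2   ]
0.22 [ 0.6931 -0.0187  0.22  ] [ 0.714  -0.0152  0.22  ] [ 0.6726 -0.333   0.22  ] [ 0.6785 -0.3302  0.22  ]
0.24 [ 0.6856 -0.0166  0.24  ] [ 0.7204 -0.0258  0.24  ] [ 0.6655 -0.325   0.24  ] [ 0.6859 -0.332   0.24  ]
0.26 [ 0.6781 -0.0145  0.26  ] [ 0.7268 -0.0364  0.26  ] [ 0.6583 -0.317   0.26  ] [ 0.6933 -0.3339  0.26  ]
0.28 [ 0.6705 -0.0123  0.28  ] [ 0.7332 -0.0469  0.28  ] [ 0.6512 -0.3089  0.28  ] [ 0.7007 -0.3358  0.28  ]
```

Call:
send_rows([
  [10,17,-20,4],
  [10,17,-20,4],
  [10,17,-20,4],
  [10,17,-20,4],
  [10,16,-20,3],
  [0,0,0,0],
  [0,0,0,0],
  [0,0,0,0],
], fingers=45, force=60)

```text
time_s: 3.03
tcp_pos: [0.5805, -0.0783, 0.2321]
tool_rot: [-0.043, 0.999, -0.0, 0.0]
wrist_force: [0.4, -0.7, 0.8]
width: 0.526
```

```bash
python3 - <<'E'
from h import *
s=ctrl.state(); print(s['time_s'],s['q'],s['tcp_pos'],s['tool_rot'])
im=ctrl.grab_frame('wrist'); cv2.imwrite('pics/w2.png',im); crop(im,'w2b',180,150,380,300,4)
E
```

```text
3.0333 [-0.3246  0.4733  1.5332 -0.0004  1.1344 -1.9809] [ 0.5805 -0.0783  0.2321] [-0.0428  0.9991 -0.0003  0.0003]
```

View pics/w2.png

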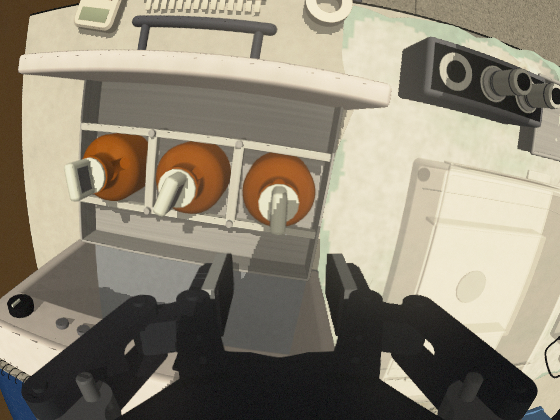

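View pics/w2b.png

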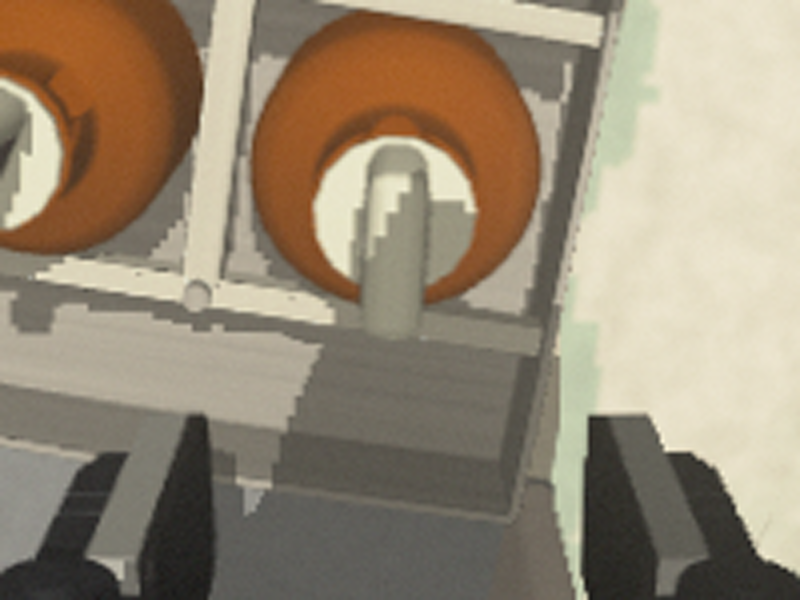

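```bash
python3 - <<'E'
from h import *
st=dict(tcp_pos=np.array([ 0.5805,-0.0783,0.2321]),tool_rot=np.array([-0.0428,0.9991,-0.0003,0.0003]))
C=lambda x,y:(180+x/4,150+y/4)
A,B=pt('wrist',*C(400,148),.141,st),pt('wrist',*C(392,334),.141,st)
print((A+B)/2,np.linalg.norm(A-B),np.degrees(np.arctan2(*(B-A)[1::-1])))
L,R=pt('wrist',*C(313,214),.109,st),pt('wrist',*C(476,214),.109,st);print((L+R)/2,np.linalg.norm(L-R))
U,D=pt('wrist',*C(394,137),.109,st),pt('wrist',*C(394,300),.109,st);print((U+D)/2,np.linalg.norm(U-D))
E
```

```text
[ 0.577  -0.0795  0.141 ] 0.03634552473508136 2.503992461840921
[ 0.5802 -0.0796  0.109 ] 0.03446430344329495
[ 0.5815 -0.0795  0.109 ] 0.03581840344189567
```

Call:
send_rows([
  [0,-1,-30,-2],
  [0,0,-30,0],
  [0,0,-30,0],
  [0,0,-20,0],
  [0,0,-8,0],
  [0,0,0,0],
  [0,0,0,0],
])

```text
time_s: 3.67
tcp_pos: [0.5814, -0.0807, 0.1145]
tool_rot: [-0.024, 1.0, -0.0, 0.001]
wrist_force: [0.4, -0.5, -0.5]
width: 0.521
```

Call:
send_rows([
  [0,0,0,0],
  [0,0,0,0],
  [0,0,0,0],
  [0,0,0,0],
  [0,0,0,0],
  [0,0,0,0],
], fingers=0, force=80)

```text
time_s: 4.17
tcp_pos: [0.5817, -0.0799, 0.1151]
tool_rot: [-0.025, 1.0, -0.0, 0.001]
wrist_force: [-0.6, 0.8, 6.4]
width: 0.122
```

```bash
python3 - <<'E'
from h import *
s=ctrl.state(); print(s)
im=ctrl.grab_frame('wrist'); cv2.imwrite('pics/w3.png',im)
E
```

```text
{'time_s': 4.1667, 'q': array([-0.3269,  0.6301,  1.6315,  0.0007,  0.877 , -1.9479]), 'joint_velocities': array([ 0.0006, -0.001 , -0.0002, -0.0005, -0.0009,  0.0012]), 'joint_torque': array([ -0.798 , -40.0778, -11.8684,  -0.3023,  -0.2939,  -0.05  ]), 'tcp_pos': array([ 0.5817, -0.0799,  0.1151]), 'tool_rot': array([-0.0249,  0.9997, -0.0003,  0.0015]), 'wrist_force': array([-0.623 ,  0.8242,  6.4002]), 'moment': array([ 0.2678,  0.1309, -0.0877]), 'width': 0.12218901492584706}
```

View pics/w3.png

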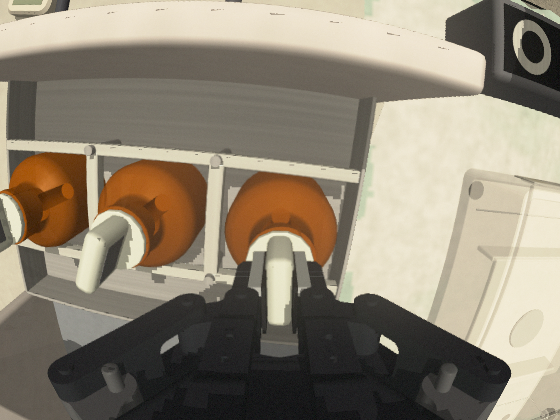

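Call:
send_rows([
  [0,0,0,-5],
  [0,0,0,-5],
  [0,0,0,-5],
  [0,0,0,-5],
  [0,0,0,0],
])

```text
time_s: 4.63
tcp_pos: [0.5818, -0.0791, 0.115]
tool_rot: [0.15, 0.989, 0.0, 0.002]
wrist_force: [-0.2, 2.9, 6.3]
width: 0.127
```

```bash
python3 - <<'E'
from h import *
s=ctrl.state(); print(s)
E
```

```text
{'time_s': 4.6333, 'q': array([-0.326 ,  0.6301,  1.6315,  0.0018,  0.877 , -1.5968]), 'joint_velocities': array([-0.0009, -0.0007,  0.0014,  0.0011,  0.0031, -0.0853]), 'joint_torque': array([ -2.2572, -40.022 , -11.889 ,  -0.6705,  -0.3044,   0.5847]), 'tcp_pos': array([ 0.5818, -0.0791,  0.115 ]), 'tool_rot': array([0.15  , 0.9887, 0.0004, 0.0015]), 'wrist_force': array([-0.1947,  2.9149,  6.3407]), 'moment': array([0.5873, 0.0106, 0.1451]), 'width': 0.12676754322114084}
```

Call:
send_rows([
  [0,0,0,-5],
  [0,0,0,-5],
  [0,0,0,-5],
  [0,0,0,-5],
  [0,0,0,-5],
  [0,0,0,-5],
  [0,0,0,-4],
  [0,0,0,0],
  [0,0,0,0],
])

```text
time_s: 5.38
tcp_pos: [0.5818, -0.079, 0.1151]
tool_rot: [0.431, 0.902, 0.001, 0.001]
wrist_force: [0.2, 3.3, 7.1]
width: 0.123
```

```bash
python3 - <<'E'
from h import *
s=ctrl.state(); print(s)
im=ctrl.grab_frame('wrist'); cv2.imwrite('pics/w4.png',im)
E
```

```text
{'time_s': 5.3833, 'q': array([-0.326 ,  0.6301,  1.6315,  0.0021,  0.8771, -1.0061]), 'joint_velocities': array([ 0.0003,  0.0001,  0.0028,  0.0023, -0.0008, -0.0023]), 'joint_torque': array([ -2.4476, -40.032 , -11.8592,  -0.7443,  -0.3141,   0.2057]), 'tcp_pos': array([ 0.5818, -0.079 ,  0.1151]), 'tool_rot': array([0.4314, 0.9022, 0.001 , 0.0013]), 'wrist_force': array([0.2193, 3.3013, 7.0912]), 'moment': array([0.6788, 0.0165, 0.2059]), 'width': 0.12259275491045236}
```

View pics/w4.png

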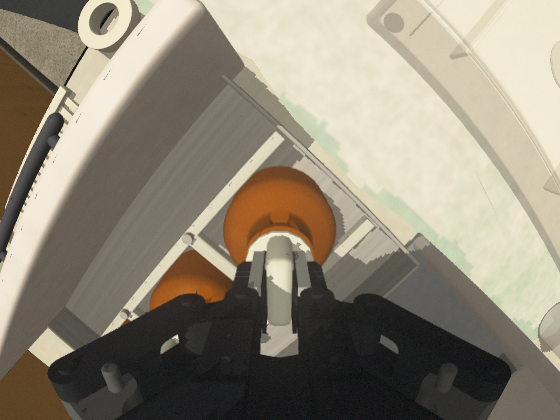

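Call:
send_rows([
  [0,0,3,0],
  [0,0,6,0],
  [0,0,8,0],
  [0,0,12,0],
  [0,0,20,0],
  [0,0,30,0],
  [0,0,30,0],
  [0,0,10,0],
  [0,0,0,0],
])

```text
time_s: 6.18
tcp_pos: [0.5824, -0.0811, 0.2363]
tool_rot: [0.432, 0.902, 0.0, 0.004]
wrist_force: [0.9, 0.6, 0.0]
width: 0.124
```

```bash
python3 - <<'E'
from h import *
s=ctrl.state(); print(s['tcp_pos'],s['wrist_force'],s['width'])
crop(ctrl.grab_frame('wrist'),'w5',180,150,380,300,4)
crop(ctrl.grab_frame('scene'),'s5',110,160,310,310,4)
E
```

```text
[ 0.5824 -0.0811  0.2363] [0.9289 0.607  0.0214] 0.12383245934643927
```

View pics/w5.png

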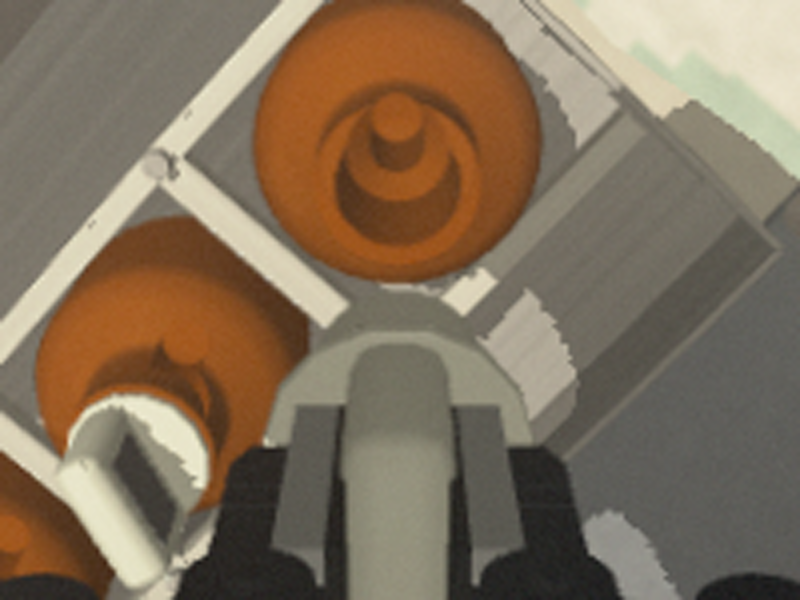

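View pics/s5.png

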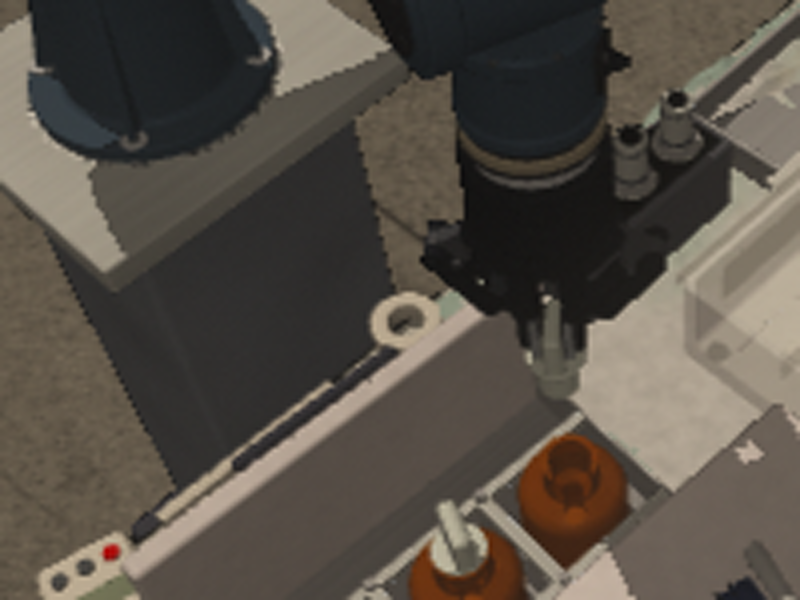

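Call:
send_rows([
  [-10,30,0,0],
  [-10,36,0,0],
  [-10,36,0,0],
  [-10,36,0,0],
  [-10,36,0,0],
  [-10,36,0,0],
  [-10,36,0,0],
  [-10,36,0,0],
  [-10,36,0,0],
  [-10,36,0,0],
])

```text
time_s: 7.12
tcp_pos: [0.4784, 0.2749, 0.2299]
tool_rot: [0.432, 0.902, -0.002, -0.002]
wrist_force: [0.4, 0.6, -1.2]
width: 0.126
```

Call:
send_rows([
  [-10,36,0,0],
  [-10,36,-10,0],
  [-10,30,-10,0],
  [-5,15,0,0],
  [0,0,0,0],
  [0,0,0,0],
])

```text
time_s: 7.62
tcp_pos: [0.444, 0.3908, 0.2099]
tool_rot: [0.431, 0.903, -0.002, -0.001]
wrist_force: [-0.2, -0.5, -0.7]
width: 0.122
```

```bash
python3 - <<'E'
from h import *
s=ctrl.state(); print(s['time_s'],s['tcp_pos'],s['tool_rot'],s['width'],s['q'])
im=ctrl.grab_frame('wrist'); cv2.imwrite('pics/w6.png',im)
im=ctrl.grab_frame('top');crop(im,'t6',120,150,320,260,4)
E
```

```text
7.6167 [0.444  0.3908 0.2099] [ 0.4306  0.9025 -0.0023 -0.0011] 0.1224984867071376 [ 0.5334  0.5093  1.5377 -0.0008  1.0995 -0.1467]
```

View pics/w6.png

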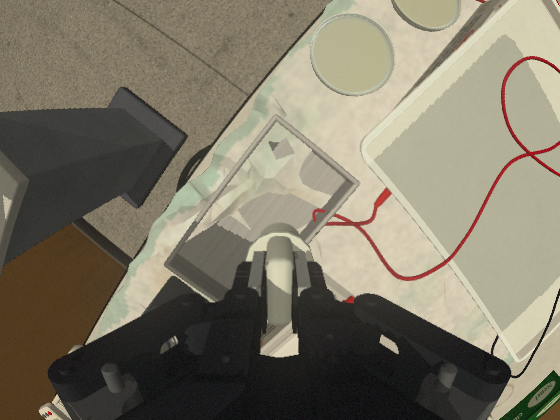

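View pics/t6.png

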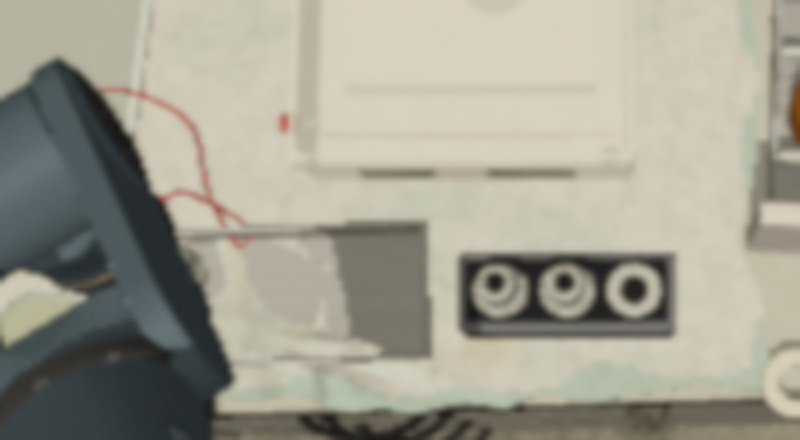

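Call:
send_rows([
  [3,0,-35,0],
  [0,0,-35,0],
  [0,0,-35,0],
  [0,0,-30,0],
  [0,0,-18,0],
  [0,0,-8,0],
  [0,0,-5,0],
  [0,0,0,0],
  [0,0,0,0],
])

```text
time_s: 8.47
tcp_pos: [0.4498, 0.391, 0.0474]
tool_rot: [0.432, 0.902, 0.001, 0.001]
wrist_force: [0.3, 1.1, -0.6]
width: 0.125
```

```bash
python3 - <<'E'
from h import *
s=ctrl.state(); print(s['time_s'],s['tcp_pos'],s['wrist_force'],s['width'])
E
```

```text
8.4667 [0.4498 0.391  0.0474] [ 0.256   1.1352 -0.5651] 0.1249332930690068
```

Call:
send_rows([
  [0,0,-2,0],
  [0,0,-1,0],
  [0,0,-1,0],
  [0,0,0,0],
])

```text
time_s: 8.8
tcp_pos: [0.4488, 0.3913, 0.0428]
tool_rot: [0.432, 0.902, 0.0, 0.0]
wrist_force: [0.5, -0.4, -1.0]
width: 0.126
```

Call:
send_rows([
  [0,0,-1,0],
  [0,0,0,0],
])

```text
time_s: 8.97
tcp_pos: [0.4489, 0.3913, 0.0421]
tool_rot: [0.432, 0.902, 0.0, 0.0]
wrist_force: [-1.1, 0.3, 4.4]
width: 0.122
```

Contact; release.

Call:
send_rows([
  [0,0,0,0],
  [0,0,0,0],
  [0,0,0,0],
  [0,0,15,0],
  [0,0,30,0],
  [0,0,40,0],
  [0,0,40,0],
  [0,0,20,0],
  [0,0,0,0],
], fingers=36)

```text
time_s: 9.72
tcp_pos: [0.4517, 0.393, 0.1919]
tool_rot: [0.432, 0.902, 0.005, 0.003]
wrist_force: [0.3, -0.4, 1.5]
width: 0.421
```

```bash
python3 - <<'E'
from h import *
s=ctrl.state(); print(s['time_s'],s['tcp_pos'],s['tool_rot'],s['width'],s['q'])
im=ctrl.grab_frame('wrist'); cv2.imwrite('pics/w7.png',im)
E
```

```text
9.7167 [0.4517 0.393  0.1919] [0.4315 0.9021 0.0048 0.0032] 0.42125787262023995 [ 0.5295  0.5345  1.549   0.      1.0466 -0.1489]
```

View pics/w7.png

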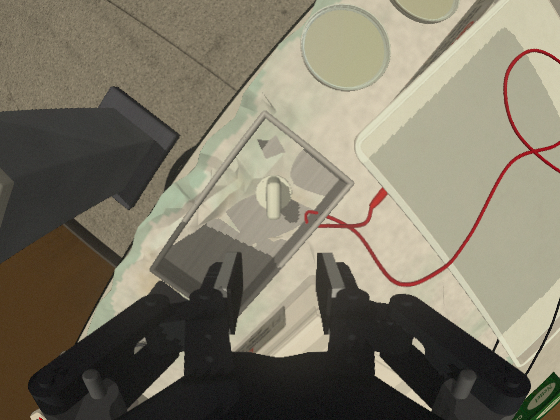

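Call:
send_rows([
  [-2,-32,10,-5],
  [-2,-32,10,-5],
  [-2,-32,5,-5],
  [-2,-32,5,-5],
  [-2,-32,0,-5],
  [-2,-32,0,-5],
  [0,-32,0,-5],
  [0,-32,0,-4],
  [0,-4,0,0],
  [0,0,0,0],
], fingers=60)

```text
time_s: 10.6
tcp_pos: [0.4356, 0.1295, 0.2149]
tool_rot: [0.709, 0.705, -0.001, -0.001]
wrist_force: [0.2, 0.5, 0.3]
width: 0.703
```

```bash
python3 - <<'E'
from h import *
s=ctrl.state(); print(s['time_s'],repr(s['tcp_pos']),repr(s['tool_rot']),s['width'],s['q'])
im=ctrl.grab_frame('wrist'); cv2.imwrite('pics/w8.png',im); crop(im,'w8b',180,120,380,270,4)
E
```

```text
10.6 array([0.4356, 0.1295, 0.2149]) array([ 0.7091,  0.7051, -0.0013, -0.0013]) 0.7030767627315913 [0.0422 0.3259 1.8616 0.0001 0.9577 0.0477]
```

View pics/w8.png

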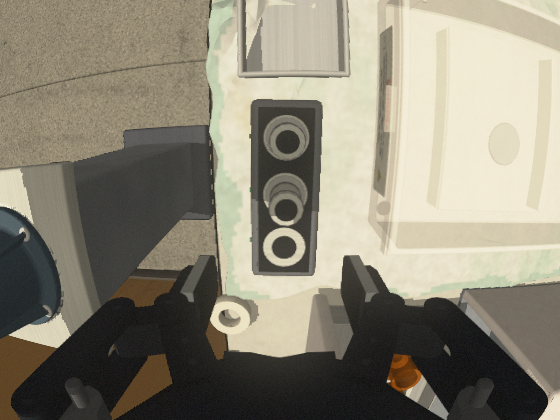

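View pics/w8b.png

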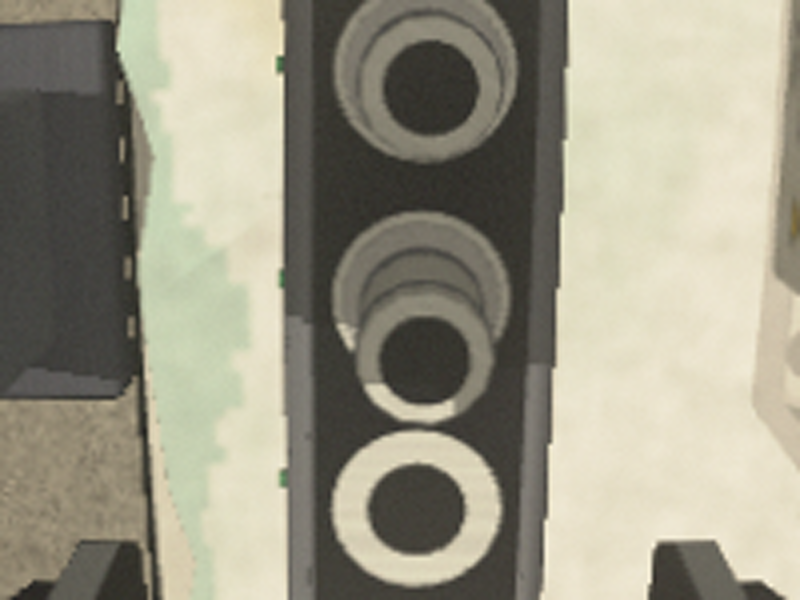

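```bash
python3 - <<'E'
from h import *
st=dict(tcp_pos=np.array([0.4356, 0.1295, 0.2149]),tool_rot=np.array([ 0.7091,  0.7051, -0.0013, -0.0013]))
C=lambda x,y:(180+x/4,120+y/4)
for x,y,z in[(431,88,.128),(425,354,.128),(417,508,.084)]: print(pt('wrist',*C(x,y),z,st))
for a,b,z in[((360,354),(494,354),.128),((332,295),(510,295),.084)]: A,B=pt('wrist',*C(*a),z,st),pt('wrist',*C(*b),z,st);print((A+B)/2,np.linalg.norm(A-B))
E
```

```text
[0.4407 0.1825 0.128 ]
[0.4395 0.1339 0.128 ]
[0.4385 0.0846 0.084 ]
[0.4399 0.1339 0.128 ] 0.024585899289730494
[0.4394 0.1343 0.084 ] 0.038473367203166055
```

Call:
send_rows([
  [4,5,-25,0],
  [0,0,-30,0],
  [0,0,-30,0],
  [0,0,-25,0],
  [0,0,-13,0],
  [0,0,0,0],
  [0,0,0,0],
])

```text
time_s: 11.23
tcp_pos: [0.4399, 0.1372, 0.0923]
tool_rot: [0.707, 0.707, -0.001, -0.001]
wrist_force: [0.1, 0.5, -0.3]
width: 0.702
```

Call:
send_rows([
  [0,0,0,0],
  [0,0,0,0],
  [0,0,0,0],
  [0,0,0,0],
  [0,0,0,0],
  [0,0,0,0],
], fingers=10, force=50)

```text
time_s: 11.73
tcp_pos: [0.4415, 0.1364, 0.0945]
tool_rot: [0.708, 0.706, 0.001, 0.001]
wrist_force: [-0.1, 2.6, 6.2]
width: 0.291
```

```bash
python3 - <<'E'
from h import *
s=ctrl.state(); print(s)
im=ctrl.grab_frame('wrist'); cv2.imwrite('pics/w9.png',im)
E
```

```text
{'time_s': 11.7333, 'q': array([0.0567, 0.5525, 1.9578, 0.0009, 0.6287, 0.0587]), 'joint_velocities': array([-0.0008,  0.0005, -0.0003, -0.0004,  0.001 ,  0.0007]), 'joint_torque': array([ -1.0118, -32.4708,  -7.2052,  -0.3133,  -0.1756,   0.0338]), 'tcp_pos': array([0.4415, 0.1364, 0.0945]), 'tool_rot': array([0.7081, 0.7061, 0.0012, 0.0007]), 'wrist_force': array([-0.0601,  2.6447,  6.1541]), 'moment': array([0.293 , 0.1575, 0.0576]), 'width': 0.2911581492252565}
```

View pics/w9.png

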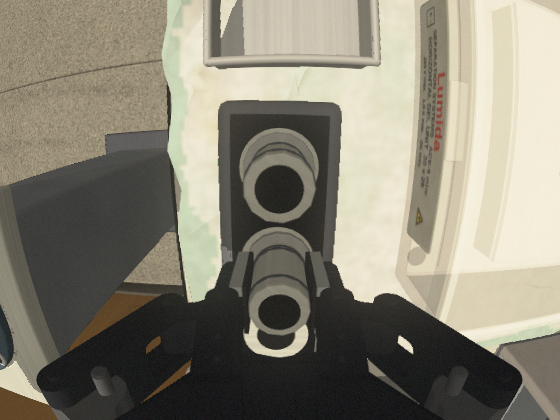

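Call:
send_rows([
  [0,0,8,0],
  [0,0,16,0],
  [0,0,25,0],
  [0,0,35,0],
  [0,0,35,0],
  [0,0,30,0],
  [0,0,16,0],
  [0,0,10,0],
  [0,0,0,0],
  [0,0,0,0],
])

```text
time_s: 12.62
tcp_pos: [0.4405, 0.1359, 0.2689]
tool_rot: [0.708, 0.706, 0.0, 0.001]
wrist_force: [-0.3, -0.1, -1.0]
width: 0.29
```

```bash
python3 - <<'E'
from h import *
s=ctrl.state(); print(s['time_s'],s['tcp_pos'],s['tool_rot'],s['width'],s['wrist_force'],s['moment'])
im=ctrl.grab_frame('wrist'); cv2.imwrite('pics/w10.png',im)
im=ctrl.grab_frame('scene'); crop(im,'s10',190,80,350,200,5)
E
```

```text
12.6167 [0.4405 0.1359 0.2689] [0.708  0.7062 0.0005 0.0005] 0.2897128405539524 [-0.2899 -0.0738 -1.0208] [ 0.0327  0.0014 -0.0411]
```

View pics/w10.png

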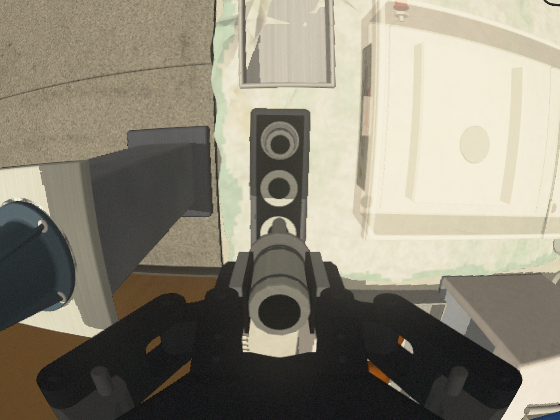

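View pics/s10.png

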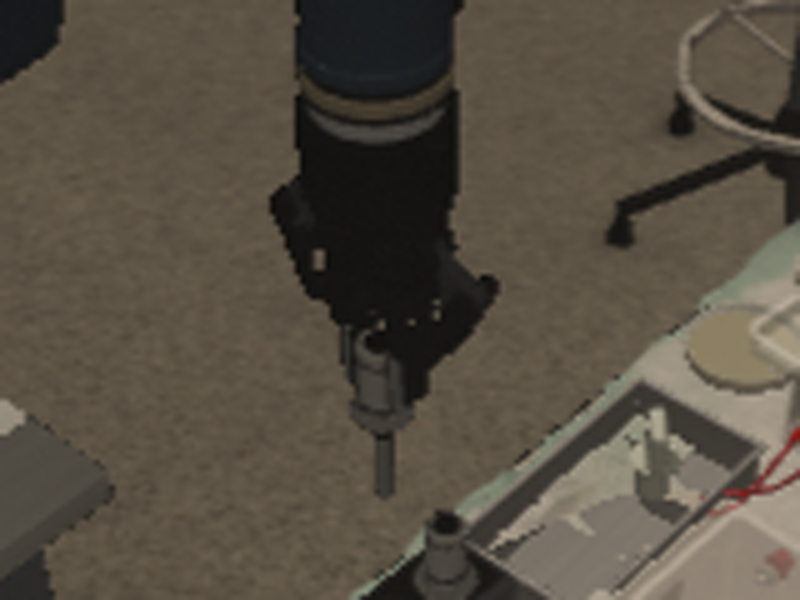

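```bash
python3 - <<'E'
from h import *
st=dict(tcp_pos=np.array([0.4405,0.1359,0.2689]),tool_rot=np.array([0.708,0.7062,0.0005,0.0005]))
for d in(-.075,-.08,-.085): print(d,[proj('scene',st['tcp_pos']+[0,y,d]) for y in(-.004,-.002,0)], [proj('wrist',st['tcp_pos']+[0,y,d],st) for y in(-.004,-.002,0)])
for h in(.028,.033,.038): print(h,pt('wrist',279,312,st['tcp_pos'][2]+h,st)-st['tcp_pos'])
crop(cv2.imread('pics/w10.png'),'w10b',230,200,330,340,5)
E
```

```text
-0.075 [array([265.9618, 177.8033]), array([266.451 , 177.4118]), array([266.9394, 177.021 ])] [array([280.4073, 224.7591]), array([280.4019, 222.0764]), array([280.3963, 219.3787])]
-0.08 [array([266.0001, 179.0711]), array([266.4874, 178.68  ]), array([266.9739, 178.2895])] [array([280.3753, 222.4777]), array([280.3698, 219.8431]), array([280.3643, 217.1943])]
-0.085 [array([266.038 , 180.3296]), array([266.5235, 179.9388]), array([267.0082, 179.5486])] [array([280.3445, 220.2867]), array([280.3391, 217.6987]), array([280.3335, 215.0973])]
0.028 [-0.0011 -0.0069  0.028 ]
0.033 [-0.001  -0.0035  0.033 ]
0.038 [-0.001 -0.     0.038]
```

View pics/w10b.png

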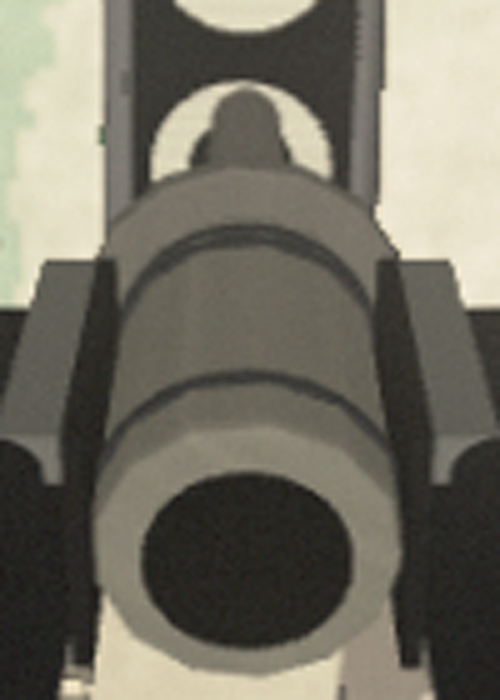

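```bash
python3 - <<'E'
from h import *
st=dict(tcp_pos=np.array([0.5824,-0.0811,0.2363]),tool_rot=np.array([0.432,0.902,0,.004]))
C=lambda x,y:(180+x/4,150+y/4)
im=cv2.imread('pics/w5.png')
for cx,cy in[(.581,-.0795),(.583,-.079),(.579,-.08)]:
  o=im.copy()
  for r in(.013,.018):
    P=[(proj('wrist',[cx+r*np.cos(a),cy+r*np.sin(a),.105],st)-[180,150])*4 for a in np.linspace(0,6.29,60)]
    cv2.polylines(o,[np.int32(P)],True,(0,255,0),1)
  cv2.imwrite('pics/o_%d.png'%(cx*1000),o[:330,200:600])
E
cd pics; python3 -c "
import cv2;cv2.imwrite('o.png',cv2.hconcat([cv2.resize(cv2.imread(f'o_{k}.png'),None,fx=.66,fy=.66) if 0 else cv2.imread(f'o_{k}.png')[:,80:330] for k in(579,581,583)]))"
```

```text
(no output)
```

View pics/o.png

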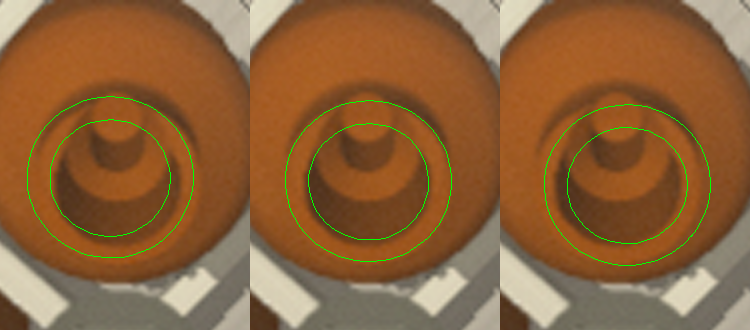

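Call:
send_rows([
  [12,-18,0,0],
  [20,-30,0,0],
  [20,-30,0,0],
  [20,-30,0,0],
  [20,-30,0,0],
  [20,-30,0,0],
  [19,-29,0,0],
  [10,-16,0,0],
  [0,0,0,0],
  [0,0,0,0],
])

```text
time_s: 13.55
tcp_pos: [0.581, -0.0777, 0.2663]
tool_rot: [0.709, 0.705, -0.001, -0.002]
wrist_force: [-0.4, 0.7, -0.4]
width: 0.29
```

```bash
python3 - <<'E'
from h import *
s=ctrl.state(); print(s['time_s'],s['tcp_pos'],s['tool_rot'],s['width'],s['q'])
im=ctrl.grab_frame('wrist'); crop(im,'w11',180,150,380,300,4)
im=ctrl.grab_frame('scene'); crop(im,'s11',190,150,350,270,5)
E
```

```text
13.55 [ 0.581  -0.0777  0.2663] [ 0.7087  0.7055 -0.0008 -0.0019] 0.2900789167847027 [-0.3235  0.4383  1.4891  0.0003  1.2184 -0.3191]
```

View pics/w11.png

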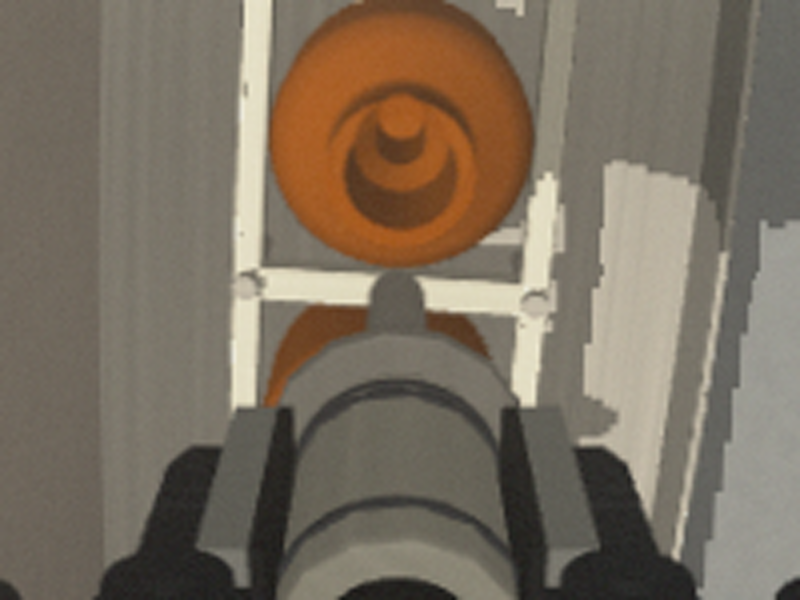

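View pics/s11.png

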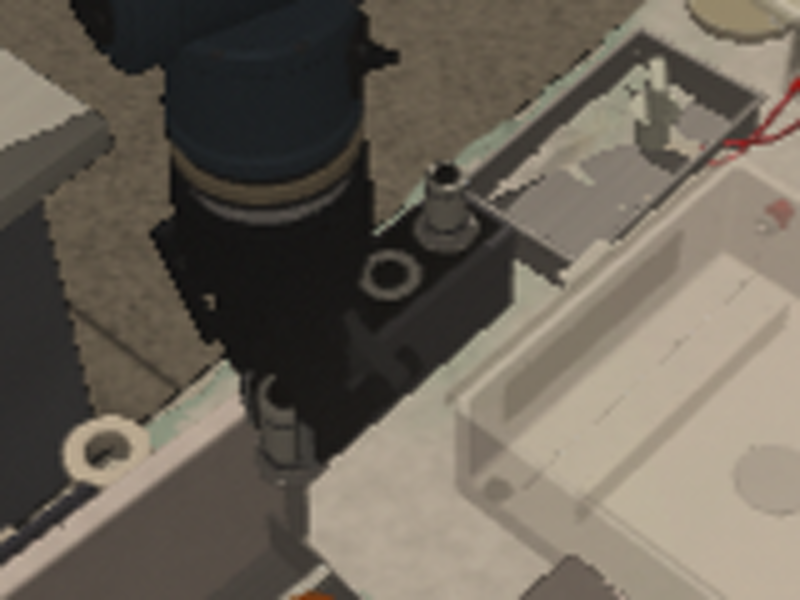

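```bash
cat > ov.py <<'E'
from h import *
def ov(img,off,s,st,pts,z=.105,rs=(.013,.018),name='ov',box=None):
    im=cv2.imread(img); out=[]
    for cx,cy in pts:
        o=im.copy()
        for r in rs:
            P=[(proj('wrist',[cx+r*np.cos(a),cy+r*np.sin(a),z],st)-off)*s for a in np.linspace(0,6.29,60)]
            cv2.polylines(o,[np.int32(P)],True,(0,255,0),1)
        if box: o=o[box[1]:box[3],box[0]:box[2]]
        out.append(o)
    cv2.imwrite(f'pics/{name}.png',cv2.hconcat(out))
E
python3 - <<'E'
from ov import *
st=dict(tcp_pos=np.array([0.581,-0.0777,0.2663]),tool_rot=np.array([0.7087,0.7055,-.0008,-.0019]))
ov('pics/w11.png',np.array([180,150]),4,st,[(.581,-.0795),(.5815,-.0800),(.582,-.081)],name='ov11',box=(270,60,530,280))
E
```

```text
(no output)
```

View pics/ov11.png

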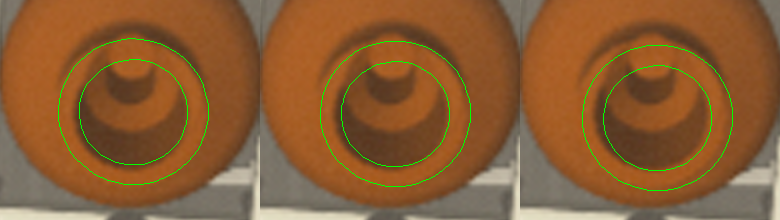

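Call:
send_rows([
  [0,0,-20,0],
  [0,0,-25,0],
  [0,0,-20,0],
  [0,0,-8,0],
  [0,0,0,0],
  [0,0,0,0],
  [0,0,0,0],
])

```text
time_s: 14.23
tcp_pos: [0.5824, -0.0767, 0.1966]
tool_rot: [0.708, 0.707, 0.001, 0.001]
wrist_force: [-0.3, -0.7, -0.6]
width: 0.287
```

```bash
python3 - <<'E'
from h import *
s=ctrl.state(); print(s['time_s'],s['tcp_pos'],s['tool_rot'],s['width'],s['wrist_force'])
im=ctrl.grab_frame('wrist'); crop(im,'w12',200,150,360,270,5)
im=ctrl.grab_frame('top'); crop(im,'t12',300,120,420,210,6)
E
```

```text
14.2333 [ 0.5824 -0.0767  0.1966] [0.7077 0.7065 0.0006 0.0011] 0.2873584716766432 [-0.3145 -0.7063 -0.5842]
```

View pics/w12.png

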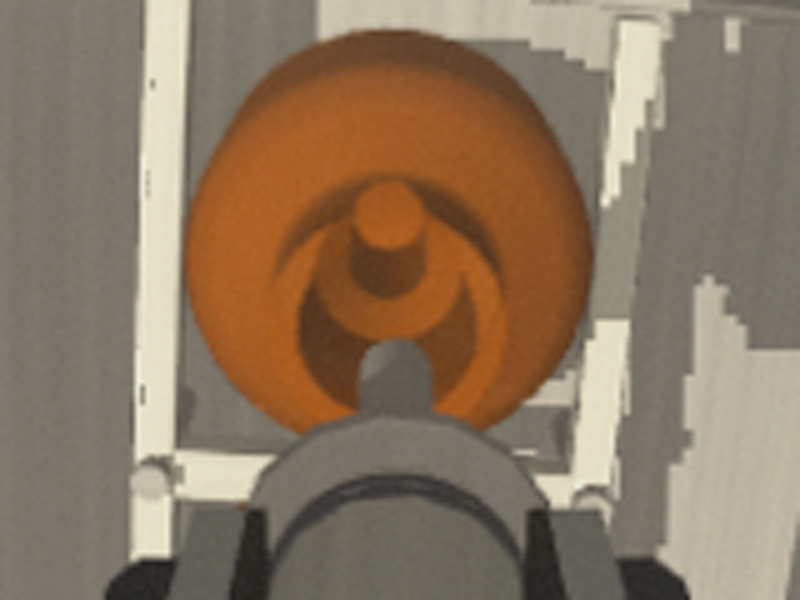

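Call:
send_rows([
  [-1,-1,-8,0],
  [0,0,-10,0],
  [0,0,-10,0],
  [0,0,-10,0],
  [0,0,-4,0],
  [0,0,0,0],
  [0,0,0,0],
])

```text
time_s: 14.92
tcp_pos: [0.5804, -0.0779, 0.1526]
tool_rot: [0.708, 0.706, -0.0, -0.001]
wrist_force: [0.3, -0.2, -0.9]
width: 0.291
```

```bash
python3 - <<'E'
from h import *
s=ctrl.state(); print(s['time_s'],s['tcp_pos'],s['tool_rot'],s['width'],s['wrist_force'],s['moment'])
im=ctrl.grab_frame('wrist'); crop(im,'w13',200,150,360,270,5)
E
```

```text
14.9167 [ 0.5804 -0.0779  0.1526] [ 0.708   0.7062 -0.0003 -0.0006] 0.2905732344742496 [ 0.2526 -0.2232 -0.9013] [-0.023  -0.0435 -0.0109]
```

View pics/w13.png

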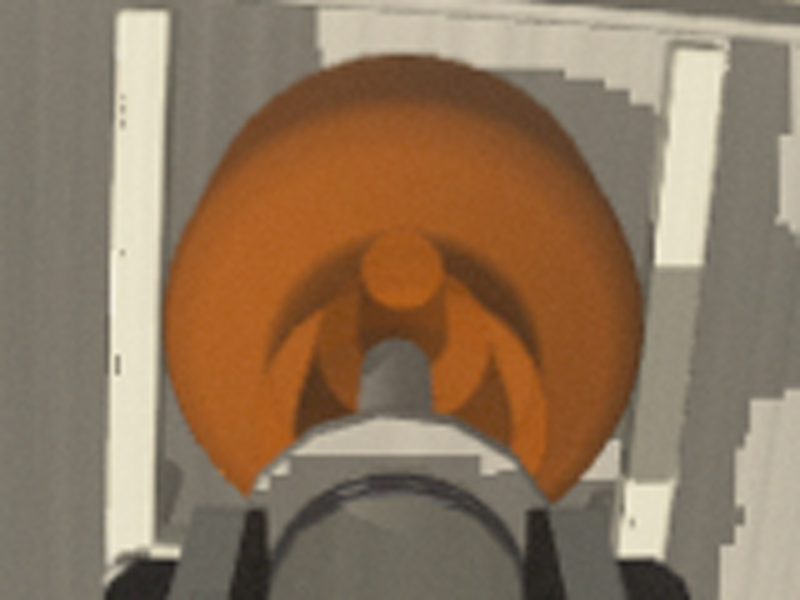

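Call:
send_rows([
  [1,0,-2,0],
  [0,0,-4,0],
  [0,0,-4,0],
  [0,0,-3,0],
  [0,0,0,0],
])

```text
time_s: 15.38
tcp_pos: [0.5811, -0.0778, 0.1395]
tool_rot: [0.708, 0.706, -0.0, -0.001]
wrist_force: [-0.6, 0.5, 0.2]
width: 0.291
```

```bash
python3 - <<'E'
from h import *
s=ctrl.state(); print(s['time_s'],s['tcp_pos'],s['tool_rot'],s['width'],s['wrist_force'],s['moment'])
im=ctrl.grab_frame('wrist'); crop(im,'w14',200,150,360,270,5)
E
```

```text
15.3833 [ 0.5811 -0.0778  0.1395] [ 0.708   0.7062 -0.0004 -0.0007] 0.29097970879812907 [-0.5558  0.5351  0.2433] [ 0.0044 -0.0025  0.0001]
```

View pics/w14.png

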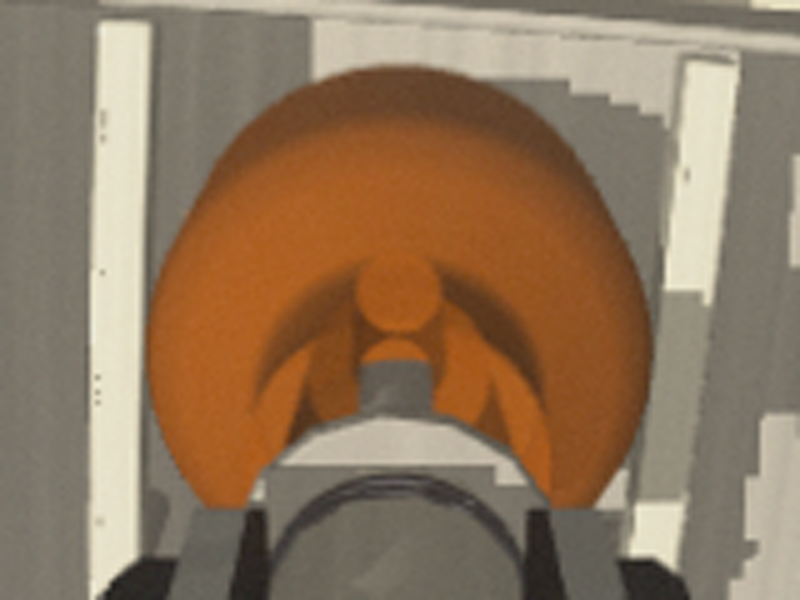

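Call:
send_rows([
  [0,0,-4,0],
  [0,0,-4,0],
  [0,0,-4,0],
  [0,0,-2,0],
  [0,0,0,0],
])

```text
time_s: 15.85
tcp_pos: [0.5812, -0.0778, 0.1255]
tool_rot: [0.708, 0.706, -0.0, -0.001]
wrist_force: [-0.1, -0.5, -1.2]
width: 0.288
```

Call:
send_rows([
  [0,0,-2,0],
  [0,0,-1,0],
  [0,0,-1,0],
  [0,0,0,0],
])

```text
time_s: 16.18
tcp_pos: [0.5816, -0.078, 0.1222]
tool_rot: [0.708, 0.706, -0.0, -0.0]
wrist_force: [0.5, -0.8, -1.2]
width: 0.289
```

Call:
send_rows([
  [0,0,-1,0],
  [0,0,-1,0],
  [0,0,0,0],
])

```text
time_s: 16.43
tcp_pos: [0.5816, -0.0779, 0.1202]
tool_rot: [0.708, 0.706, -0.0, -0.0]
wrist_force: [0.3, 0.2, -0.9]
width: 0.289
```

Call:
send_rows([
  [0,0,-1,0],
  [0,0,0,0],
  [0,0,0,0],
])

```text
time_s: 16.68
tcp_pos: [0.5818, -0.078, 0.1195]
tool_rot: [0.708, 0.706, 0.0, 0.0]
wrist_force: [-1.3, 0.4, 1.1]
width: 0.289
```

```bash
python3 - <<'E'
from h import *
s=ctrl.state(); print(s['time_s'],s['tcp_pos'],s['tool_rot'],s['width'],s['wrist_force'],s['moment'])
im=ctrl.grab_frame('wrist'); crop(im,'w15',200,180,360,300,5)
E
```

```text
16.6833 [ 0.5818 -0.078   0.1195] [0.708  0.7063 0.0001 0.0002] 0.2885830593301012 [-1.3262  0.4331  1.1185] [0.0651 0.0494 0.0566]
```

View pics/w15.png

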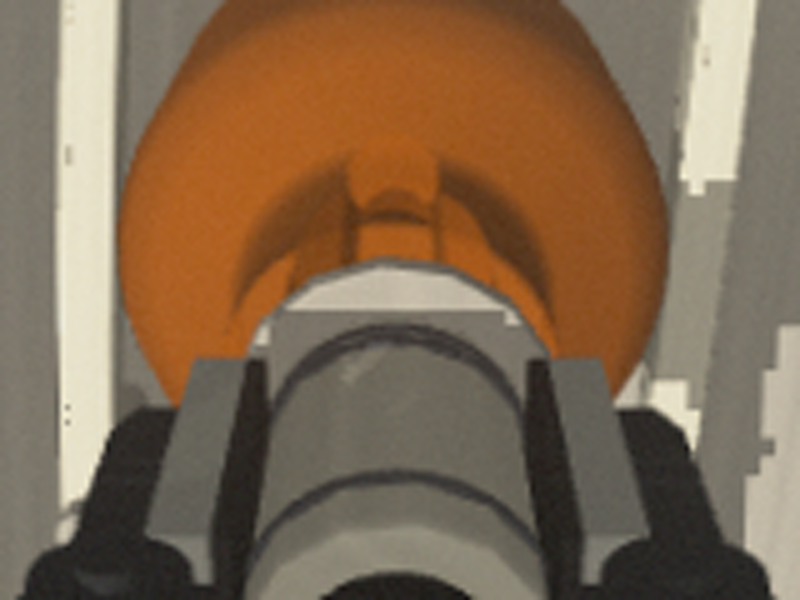

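Call:
send_rows([
  [0,0,-1,0],
  [0,0,0,0],
])

```text
time_s: 16.9
tcp_pos: [0.5818, -0.078, 0.1195]
tool_rot: [0.708, 0.706, 0.0, 0.0]
wrist_force: [-2.7, 1.3, 7.1]
width: 0.29
```

Call:
send_rows([
  [0,0,0,0],
  [0,0,0,0],
  [0,0,0,0],
  [0,0,10,0],
  [0,0,25,0],
  [0,0,30,0],
  [0,0,30,0],
  [0,0,10,0],
  [0,0,0,0],
  [0,0,0,0],
], fingers=50)

```text
time_s: 17.73
tcp_pos: [0.5815, -0.0779, 0.2236]
tool_rot: [0.708, 0.706, 0.0, 0.0]
wrist_force: [-0.8, -0.6, -0.4]
width: 0.582
```

```bash
python3 - <<'E'
from h import *
s=ctrl.state(); print(s['time_s'],s['tcp_pos'],s['tool_rot'],s['width'],s['q'])
im=ctrl.grab_frame('wrist'); cv2.imwrite('pics/w16.png',im)
im=ctrl.grab_frame('scene'); crop(im,'s16',110,200,310,350,4)
E
```

```text
17.7333 [ 0.5815 -0.0779  0.2236] [0.708  0.7062 0.0001 0.0003] 0.5817077789441172 [-0.3235  0.4845  1.5401 -0.      1.1163 -0.3211]
```

View pics/w16.png

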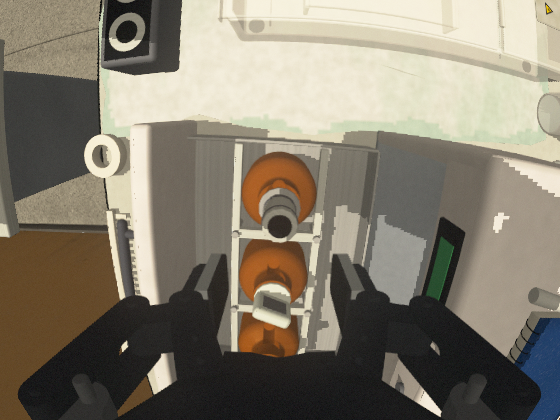

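View pics/s16.png

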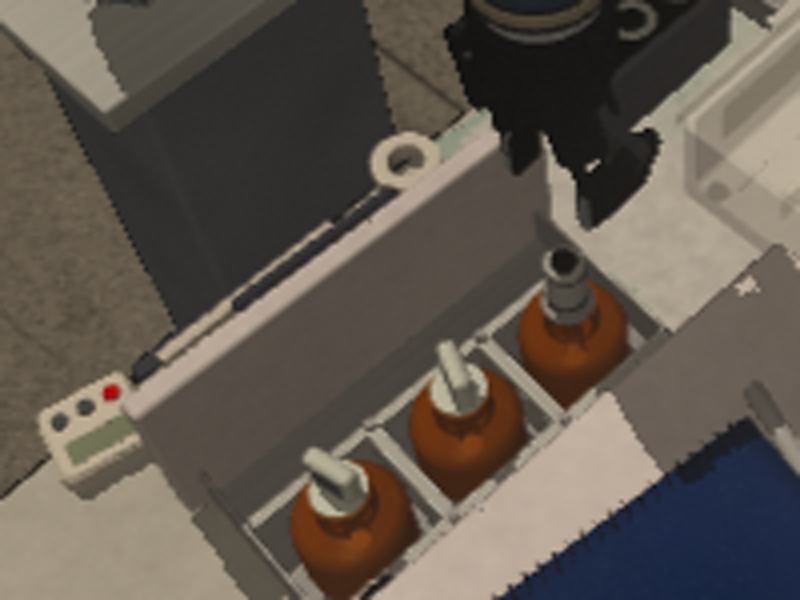

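Call:
send_rows([
  [-1,-10,1,7],
  [-1,-10,1,7],
  [-1,-10,1,7],
  [-1,-10,1,7],
  [-1,-10,1,7],
  [-1,-10,1,7],
  [-1,-10,1,7],
  [0,-10,1,7],
  [0,-7,0,7],
  [0,-5,0,7],
], fingers=45)

```text
time_s: 18.67
tcp_pos: [0.5736, -0.1703, 0.229]
tool_rot: [0.172, 0.985, 0.001, -0.002]
wrist_force: [0.1, -0.4, 0.6]
width: 0.532
```

Call:
send_rows([
  [0,0,0,1],
  [0,0,0,0],
  [0,0,0,0],
])

```text
time_s: 18.92
tcp_pos: [0.574, -0.1694, 0.2301]
tool_rot: [0.167, 0.986, 0.001, -0.001]
wrist_force: [-0.3, -0.4, 0.2]
width: 0.521
```

```bash
python3 - <<'E'
from h import *
s=ctrl.state(); print(s['time_s'],s['tcp_pos'],s['tool_rot'],s['width'],s['q'])
im=ctrl.grab_frame('wrist'); crop(im,'w17',200,150,360,270,5)
E
```

```text
18.9167 [ 0.574  -0.1694  0.2301] [ 0.1675  0.9859  0.0005 -0.0012] 0.5208843208969722 [-0.4736  0.494   1.5008  0.0002  1.1495 -1.7079]
```

View pics/w17.png

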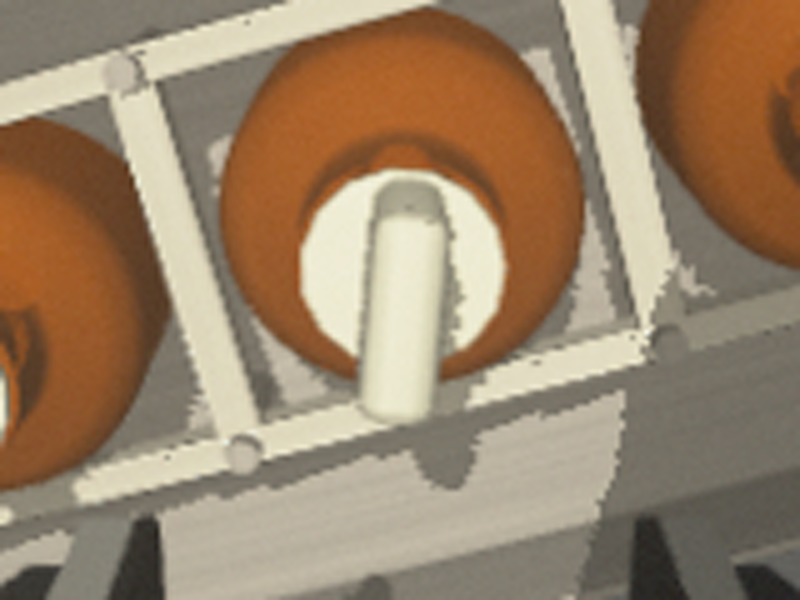

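```bash
python3 - <<'E'
from h import *
st=dict(tcp_pos=np.array([ 0.574,-0.1694,0.2301]),tool_rot=np.array([0.1675,0.9859,.0005,-.0012]))
C=lambda x,y:(200+x/5,150+y/5)
A,B=pt('wrist',*C(410,183),.141,st),pt('wrist',*C(395,420),.141,st)
print((A+B)/2,np.linalg.norm(A-B),np.degrees(np.arctan2(*(B-A)[1::-1])))
L,R=pt('wrist',*C(299,268),.109,st),pt('wrist',*C(505,268),.109,st);print((L+R)/2,np.linalg.norm(L-R))
U,D=pt('wrist',*C(403,168),.109,st),pt('wrist',*C(403,378),.109,st);print((U+D)/2,np.linalg.norm(U-D))
print(np.degrees(2*np.arctan2(.9859,.1675))-180)
E
```

```text
[ 0.5703 -0.1682  0.141 ] 0.036751860049030485 -22.72579559550922
[ 0.5733 -0.1691  0.109 ] 0.034591695471865205
[ 0.5745 -0.1694  0.109 ] 0.03662083263271624
-19.284454964382007
```

Call:
send_rows([
  [0,0,-30,-3],
  [0,0,-30,0],
  [0,0,-30,0],
  [0,0,-18,0],
  [0,0,-7,0],
  [0,0,0,0],
  [0,0,0,0],
])

```text
time_s: 19.55
tcp_pos: [0.5751, -0.1699, 0.1167]
tool_rot: [0.192, 0.981, -0.0, 0.0]
wrist_force: [0.1, 0.3, 0.2]
width: 0.531
```

Call:
send_rows([
  [0,0,0,0],
  [0,0,0,0],
  [0,0,0,0],
  [0,0,0,0],
  [0,0,0,0],
  [0,0,0,0],
], fingers=0, force=80)

```text
time_s: 20.05
tcp_pos: [0.5758, -0.17, 0.1179]
tool_rot: [0.192, 0.981, -0.0, 0.002]
wrist_force: [0.9, 2.5, 8.0]
width: 0.122
```

Call:
send_rows([
  [0,0,0,-5],
  [0,0,0,-5],
  [0,0,0,-5],
  [0,0,0,-5],
  [0,0,0,0],
])

```text
time_s: 20.47
tcp_pos: [0.5759, -0.17, 0.1179]
tool_rot: [0.36, 0.933, 0.0, 0.002]
wrist_force: [0.8, 2.0, 5.4]
width: 0.121
```

```bash
python3 - <<'E'
from h import *
s=ctrl.state(); print(s)
im=ctrl.grab_frame('wrist'); cv2.imwrite('pics/w18.png',im)
E
```

```text
{'time_s': 20.4667, 'q': array([-0.4732,  0.6398,  1.5953,  0.0006,  0.9032, -1.3069]), 'joint_velocities': array([ 0.0003,  0.0001,  0.0007,  0.0037,  0.0003, -0.0865]), 'joint_torque': array([ -1.5959, -41.075 , -12.0093,  -0.4455,  -0.0988,   0.5881]), 'tcp_pos': array([ 0.5759, -0.17  ,  0.1179]), 'tool_rot': array([0.3604, 0.9328, 0.0001, 0.0017]), 'wrist_force': array([0.8109, 1.9677, 5.3599]), 'moment': array([ 0.4031, -0.0876,  0.2081]), 'width': 0.12124199547641437}
```

View pics/w18.png

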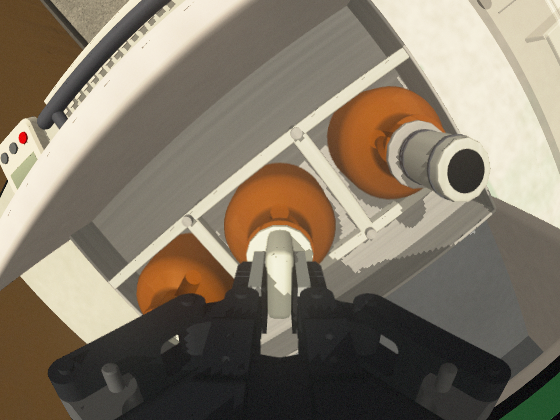

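Call:
send_rows([
  [0,0,0,-5],
  [0,0,0,-5],
  [0,0,0,-5],
  [0,0,0,-5],
  [0,0,0,-5],
  [0,0,0,-5],
  [0,0,0,-4],
  [0,0,0,0],
  [0,0,0,0],
])

```text
time_s: 21.27
tcp_pos: [0.5751, -0.1704, 0.1179]
tool_rot: [0.616, 0.788, -0.0, 0.001]
wrist_force: [0.3, 0.5, 7.4]
width: 0.123
```

```bash
python3 - <<'E'
from h import *
s=ctrl.state(); print(s['q'],s['tcp_pos'],s['tool_rot'],s['wrist_force'],s['moment'],s['width'])
im=ctrl.grab_frame('wrist'); cv2.imwrite('pics/w19.png',im)
E
```

```text
[-0.4738  0.6396  1.5958 -0.0008  0.9042 -0.7162] [ 0.5751 -0.1704  0.1179] [ 0.6162  0.7876 -0.0001  0.0011] [0.2829 0.4935 7.379 ] [0.1601 0.1929 0.1667] 0.12324593465328824
```

View pics/w19.png

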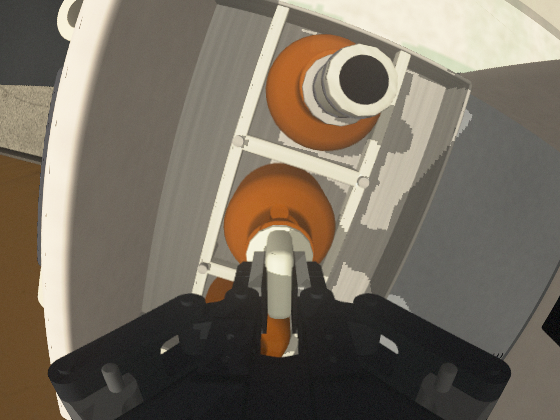

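Call:
send_rows([
  [0,0,3,0],
  [0,0,6,0],
  [0,0,8,0],
  [0,0,12,0],
  [0,0,20,0],
  [0,0,30,0],
  [0,0,30,0],
  [0,0,16,0],
  [0,0,0,0],
])

```text
time_s: 22.07
tcp_pos: [0.5768, -0.1712, 0.2468]
tool_rot: [0.617, 0.787, 0.001, 0.005]
wrist_force: [1.2, 0.3, -0.7]
width: 0.122
```

```bash
python3 - <<'E'
from h import *
s=ctrl.state(); print(repr(s['tcp_pos']),repr(s['tool_rot']),s['wrist_force'],s['width'])
crop(ctrl.grab_frame('wrist'),'w20',180,150,380,300,4)
E
```

```text
array([ 0.5768, -0.1712,  0.2468]) array([0.6167, 0.7872, 0.0007, 0.0047]) [ 1.2028  0.3247 -0.7153] 0.12227232217677104
```

View pics/w20.png

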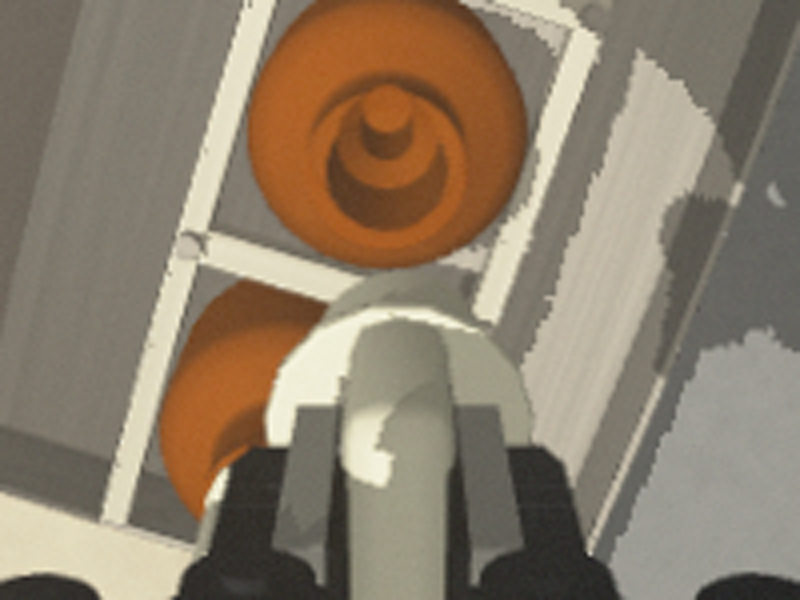

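Call:
send_rows([
  [-10,30,0,0],
  [-10,36,0,0],
  [-10,36,0,0],
  [-10,36,0,0],
  [-10,36,0,0],
  [-10,36,0,0],
  [-10,36,0,0],
  [-10,36,0,0],
  [-10,36,0,0],
  [-10,36,0,0],
])

```text
time_s: 22.95
tcp_pos: [0.4724, 0.1853, 0.2399]
tool_rot: [0.617, 0.787, -0.002, -0.001]
wrist_force: [0.9, 0.3, 0.5]
width: 0.121
```

Call:
send_rows([
  [-10,36,0,0],
  [-10,36,-10,0],
  [-7,30,-10,0],
  [0,15,0,0],
  [0,0,0,0],
  [0,0,0,0],
])

```text
time_s: 23.45
tcp_pos: [0.4463, 0.301, 0.2199]
tool_rot: [0.616, 0.788, -0.002, -0.001]
wrist_force: [-0.3, -0.7, -1.6]
width: 0.122
```

```bash
python3 - <<'E'
from h import *
from ov import *
s=ctrl.state(); print(s['time_s'],s['tcp_pos'],s['tool_rot'],s['width'],s['q'])
im=ctrl.grab_frame('wrist'); cv2.imwrite('pics/w21.png',im)
im=ctrl.grab_frame('top');crop(im,'t21',120,150,320,260,4)
st=dict(tcp_pos=np.array([.5768,-.1712,.2468]),tool_rot=np.array([.6167,.7872,.0007,.0047]))
ov('pics/w20.png',np.array([180,150]),4,st,[(.574,-.1695),(.5740,-.1705),(.575,-.1695)],name='ov20',box=(250,60,510,280))
E
```

```text
23.45 [0.4463 0.301  0.2199] [ 0.6158  0.7879 -0.0017 -0.0006] 0.12215544105499805 [ 0.3861  0.4273  1.6602 -0.0007  1.0576  0.1424]
```

View pics/w21.png

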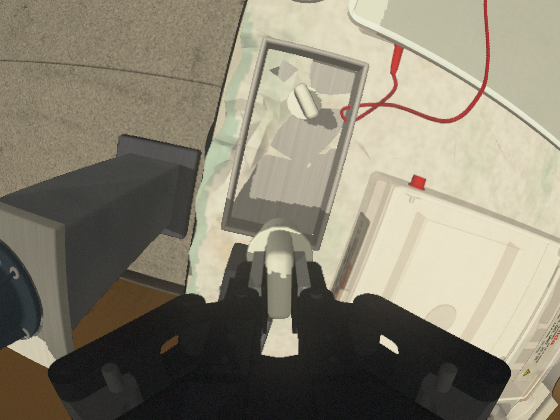

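View pics/t21.png

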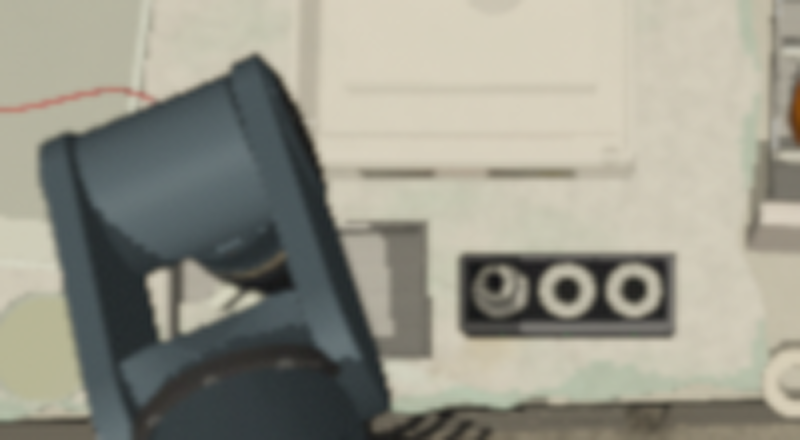

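View pics/ov20.png

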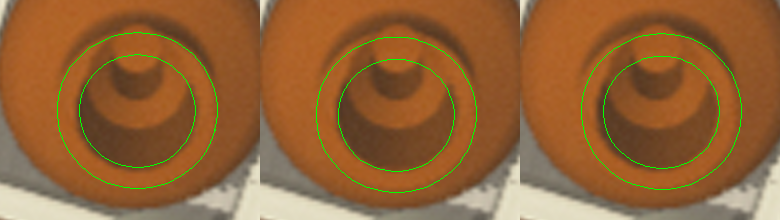

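Call:
send_rows([
  [2,0,-35,0],
  [0,0,-35,0],
  [0,0,-35,0],
  [0,0,-30,0],
  [0,0,-22,0],
  [0,0,-10,0],
  [0,0,-5,0],
  [0,0,0,0],
  [0,0,0,0],
])

```text
time_s: 24.3
tcp_pos: [0.4507, 0.3009, 0.0503]
tool_rot: [0.617, 0.787, 0.001, 0.0]
wrist_force: [0.1, 0.1, -0.2]
width: 0.123
```

Call:
send_rows([
  [0,0,-1,0],
  [0,0,-1,0],
  [0,0,0,0],
])

```text
time_s: 24.55
tcp_pos: [0.4502, 0.3013, 0.0483]
tool_rot: [0.617, 0.787, 0.001, 0.001]
wrist_force: [0.5, 0.4, -0.6]
width: 0.121
```

Call:
send_rows([
  [0,0,-1,0],
  [0,0,-1,0],
  [0,0,0,0],
])

```text
time_s: 24.8
tcp_pos: [0.4496, 0.3011, 0.0454]
tool_rot: [0.617, 0.787, 0.0, 0.0]
wrist_force: [-0.5, 0.7, -0.3]
width: 0.12
```

Call:
send_rows([
  [0,0,-1,0],
  [0,0,0,0],
])

```text
time_s: 24.97
tcp_pos: [0.4498, 0.3011, 0.0449]
tool_rot: [0.617, 0.787, 0.0, 0.0]
wrist_force: [-0.8, -0.8, 4.7]
width: 0.126
```

Call:
send_rows([
  [0,0,0,0],
  [0,0,0,0],
  [0,0,0,0],
  [0,0,15,0],
  [0,0,30,0],
  [0,0,40,0],
  [0,0,40,0],
  [0,0,30,0],
  [0,0,15,0],
], fingers=36)

```text
time_s: 25.72
tcp_pos: [0.4514, 0.3019, 0.2185]
tool_rot: [0.617, 0.787, 0.003, 0.002]
wrist_force: [0.1, -0.0, -0.9]
width: 0.423
```

Call:
send_rows([
  [-2,-25,0,-5],
  [-2,-30,0,-5],
  [-2,-30,0,-4],
  [-2,-23,0,0],
  [-1,-10,0,0],
  [0,0,0,0],
  [0,0,0,0],
], fingers=60)

```text
time_s: 26.3
tcp_pos: [0.4409, 0.1832, 0.2143]
tool_rot: [0.708, 0.706, 0.0, -0.0]
wrist_force: [-0.0, -0.0, 0.0]
width: 0.701
```

```bash
python3 - <<'E'
from h import *
s=ctrl.state(); print(s['time_s'],repr(s['tcp_pos']),repr(s['tool_rot']),s['width'],s['q'])
im=ctrl.grab_frame('wrist'); cv2.imwrite('pics/w22.png',im); crop(im,'w22b',200,180,360,300,5)
E
```

```text
26.3 array([0.4409, 0.1832, 0.2143]) array([ 0.7085,  0.7057,  0.0004, -0.0002]) 0.700814069279808 [0.1587 0.3549 1.8126 0.0008 0.9736 0.1621]
```

View pics/w22.png

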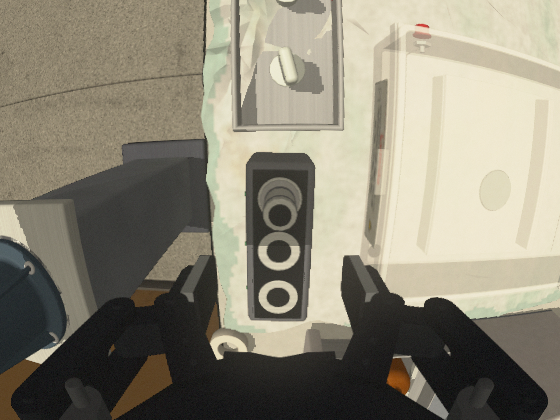

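View pics/w22b.png

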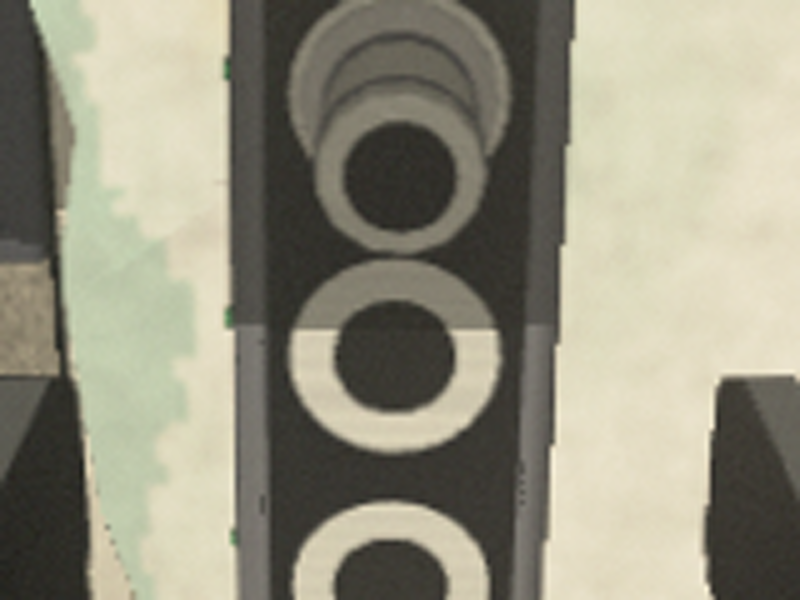

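```bash
python3 - <<'E'
from h import *
print(pt('wrist',280,215,.128,dict(tcp_pos=np.array([0.4409,0.1832,0.2143]),tool_rot=np.array([.7085,.7057,.0004,-.0002]))))
E
```

```text
[0.4406 0.1829 0.128 ]
```

Call:
send_rows([
  [0,0,-25,0],
  [0,0,-30,0],
  [0,0,-30,0],
  [0,0,-25,0],
  [0,0,-11,0],
  [0,0,0,0],
  [0,0,0,0],
])

```text
time_s: 26.93
tcp_pos: [0.4406, 0.1841, 0.0927]
tool_rot: [0.707, 0.707, -0.0, -0.0]
wrist_force: [0.4, -0.0, 0.1]
width: 0.705
```

Call:
send_rows([
  [0,0,0,0],
  [0,0,0,0],
  [0,0,0,0],
  [0,0,0,0],
  [0,0,0,0],
  [0,0,0,0],
], fingers=10, force=50)

```text
time_s: 27.43
tcp_pos: [0.4415, 0.1834, 0.0945]
tool_rot: [0.708, 0.706, 0.001, 0.001]
wrist_force: [-1.1, 1.5, 6.6]
width: 0.289
```

```bash
python3 - <<'E'
from h import *
s=ctrl.state(); print(s['time_s'],repr(s['tcp_pos']),s['wrist_force'],s['moment'],s['width'],s['q'])
E
```

```text
27.4333 array([0.4415, 0.1834, 0.0945]) [-1.0598  1.4938  6.6143] [0.2875 0.1676 0.0055] 0.2891225032942457 [0.1592 0.5648 1.9183 0.0008 0.6556 0.1613]
```

Call:
send_rows([
  [0,0,8,0],
  [0,0,16,0],
  [0,0,25,0],
  [0,0,35,0],
  [0,0,35,0],
  [0,0,30,0],
  [0,0,16,0],
  [0,0,10,0],
  [0,0,0,0],
])

```text
time_s: 28.18
tcp_pos: [0.4419, 0.1832, 0.2714]
tool_rot: [0.708, 0.706, 0.003, 0.002]
wrist_force: [0.3, -0.1, -0.1]
width: 0.291
```

Call:
send_rows([
  [10,-20,0,0],
  [14,-32,0,0],
  [14,-32,0,0],
  [14,-32,0,0],
  [14,-32,0,0],
  [14,-32,0,0],
  [12,-32,0,0],
  [12,-32,0,0],
  [10,-32,0,0],
  [10,-32,0,0],
])

```text
time_s: 29.02
tcp_pos: [0.564, -0.1265, 0.2671]
tool_rot: [0.708, 0.706, -0.0, -0.001]
wrist_force: [0.7, 1.1, -0.6]
width: 0.286
```

Call:
send_rows([
  [6,-25,0,0],
  [3,-20,0,0],
  [0,0,0,0],
  [0,0,0,0],
  [0,0,0,0],
  [0,0,0,0],
])

```text
time_s: 29.52
tcp_pos: [0.5729, -0.1685, 0.2678]
tool_rot: [0.708, 0.707, -0.0, -0.001]
wrist_force: [0.1, 0.3, -0.5]
width: 0.29
```

```bash
python3 - <<'E'
from ov import *
s=ctrl.state(); print(s['time_s'],repr(s['tcp_pos']),s['tool_rot'],s['wrist_force'],s['width'],s['q'])
im=ctrl.grab_frame('wrist'); cv2.imwrite('pics/w23.png',im); crop(im,'w23b',180,150,380,300,4)
ov('pics/w23b.png',np.array([180,150]),4,s,[(.574,-.170)],name='ov23')
E
```

```text
29.5167 array([ 0.5729, -0.1685,  0.2678]) [ 0.7076  0.7066 -0.0001 -0.001 ] [ 0.1086  0.2612 -0.5414] 0.29043928518913575 [-0.4732  0.4515  1.4611  0.0004  1.2309 -0.472 ]
```

View pics/ov23.png

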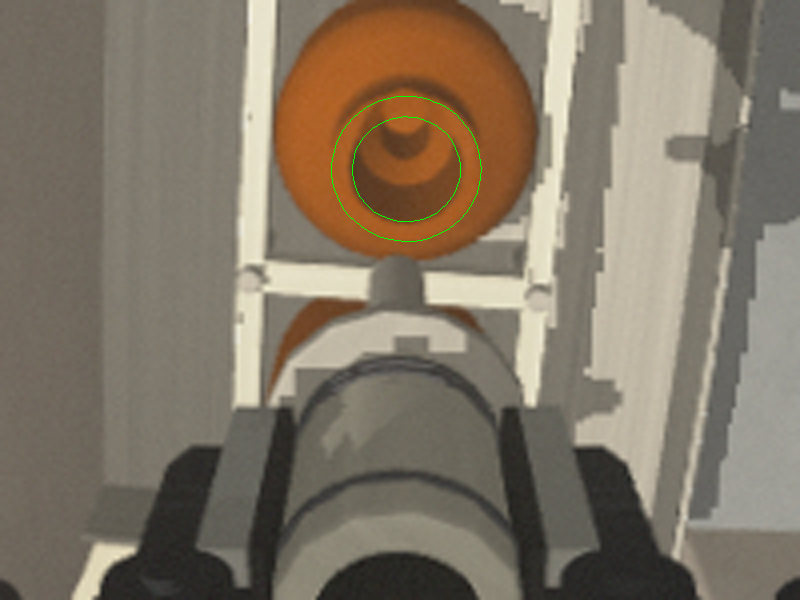

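Call:
send_rows([
  [1,-1,-20,0],
  [0,0,-25,0],
  [0,0,-20,0],
  [0,0,-8,0],
  [0,0,0,0],
  [0,0,0,0],
  [0,0,0,0],
])

```text
time_s: 30.15
tcp_pos: [0.5756, -0.171, 0.1967]
tool_rot: [0.708, 0.706, 0.0, 0.001]
wrist_force: [0.2, -0.5, 0.1]
width: 0.291
```

```bash
python3 - <<'E'
from h import *
s=ctrl.state(); print(s['time_s'],s['tcp_pos'],s['tool_rot'],s['width'],s['wrist_force'])
im=ctrl.grab_frame('wrist'); crop(im,'w24',200,150,360,270,5)
E
```

```text
30.15 [ 0.5756 -0.171   0.1967] [0.7078 0.7064 0.0004 0.0013] 0.29100655563374195 [ 0.2253 -0.5225  0.1116]
```

View pics/w24.png

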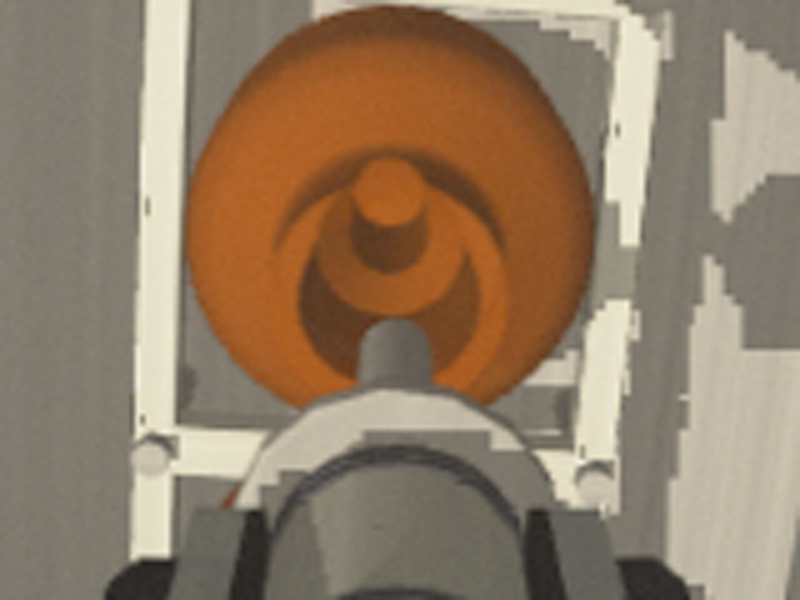

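Call:
send_rows([
  [0,1,-8,0],
  [0,0,-10,0],
  [0,0,-10,0],
  [0,0,-10,0],
  [0,0,-4,0],
  [0,0,0,0],
  [0,0,0,0],
  [0,0,0,0],
])

```text
time_s: 30.87
tcp_pos: [0.575, -0.1701, 0.1534]
tool_rot: [0.708, 0.706, 0.0, 0.0]
wrist_force: [-0.7, -0.0, 0.1]
width: 0.29
```

```bash
python3 - <<'E'
from h import *
s=ctrl.state(); print(s['time_s'],s['tcp_pos'],s['tool_rot'],s['width'],s['wrist_force'])
im=ctrl.grab_frame('wrist'); crop(im,'w25',200,150,360,270,5)
E
```

```text
30.8667 [ 0.575  -0.1701  0.1534] [0.708  0.7062 0.0001 0.0003] 0.28996781729888277 [-0.742  -0.0444  0.0962]
```

View pics/w25.png

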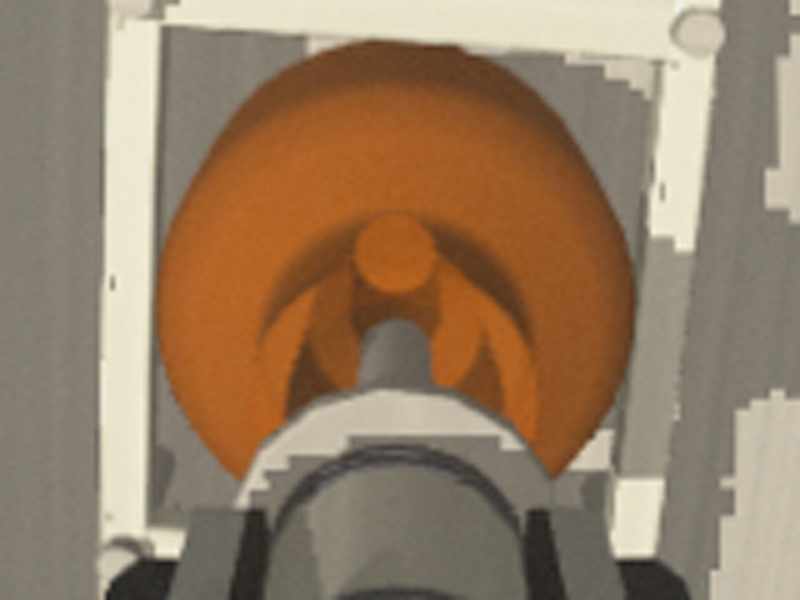

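Centred: tip at 396, well centre ~395. Continue down.

Call:
send_rows([
  [0,0,-4,0],
  [0,0,-5,0],
  [0,0,-5,0],
  [0,0,0,0],
  [0,0,0,0],
])

```text
time_s: 31.33
tcp_pos: [0.5743, -0.1698, 0.1387]
tool_rot: [0.708, 0.706, -0.0, -0.001]
wrist_force: [0.0, 0.8, -0.6]
width: 0.288
```

Call:
send_rows([
  [0,0,-5,0],
  [0,0,-5,0],
  [0,0,-4,0],
  [0,0,0,0],
  [0,0,0,0],
])

```text
time_s: 31.75
tcp_pos: [0.5744, -0.1698, 0.1248]
tool_rot: [0.708, 0.706, -0.0, -0.0]
wrist_force: [-0.8, 0.7, 0.2]
width: 0.288
```

Call:
send_rows([
  [0,0,-2,0],
  [0,0,-2,0],
  [0,0,0,0],
  [0,0,0,0],
])

```text
time_s: 32.08
tcp_pos: [0.5746, -0.1699, 0.1212]
tool_rot: [0.708, 0.706, -0.0, -0.0]
wrist_force: [-0.2, -0.2, -0.8]
width: 0.287
```

Call:
send_rows([
  [0,0,-1,0],
  [0,0,-1,0],
  [0,0,0,0],
  [0,0,0,0],
])

```text
time_s: 32.42
tcp_pos: [0.5748, -0.17, 0.1196]
tool_rot: [0.708, 0.706, 0.0, 0.0]
wrist_force: [-0.6, -0.2, 1.1]
width: 0.293
```

Call:
send_rows([
  [0,0,-1,0],
  [0,0,0,0],
  [0,0,0,0],
])

```text
time_s: 32.67
tcp_pos: [0.5748, -0.17, 0.1195]
tool_rot: [0.708, 0.706, 0.0, 0.0]
wrist_force: [-1.9, 0.8, 6.3]
width: 0.293
```

Call:
send_rows([
  [0,0,0,0],
  [0,0,0,0],
  [0,0,0,0],
  [0,0,10,0],
  [0,0,25,0],
  [0,0,35,0],
  [0,0,35,0],
  [0,0,20,0],
  [0,0,0,0],
  [0,0,0,0],
], fingers=50)

```text
time_s: 33.5
tcp_pos: [0.5753, -0.1702, 0.2452]
tool_rot: [0.708, 0.706, 0.001, 0.002]
wrist_force: [-0.3, 0.6, -1.3]
width: 0.584
```

```bash
python3 - <<'E'
from h import *
s=ctrl.state(); print(s['time_s'],s['tcp_pos'],s['tool_rot'],s['width'],s['q'])
cv2.imwrite('pics/w26.png',ctrl.grab_frame('wrist'))
E
```

```text
33.5 [ 0.5753 -0.1702  0.2452] [0.7079 0.7063 0.0006 0.0018] 0.5842226024664018 [-0.4738  0.4768  1.4849 -0.      1.1762 -0.4714]
```

Call:
send_rows([
  [-15,1,0,7],
  [-20,1,0,7],
  [-20,1,0,7],
  [-20,1,0,7],
  [-20,1,0,7],
  [-20,1,0,7],
  [-20,1,0,7],
  [-20,1,0,7],
  [-15,1,0,7],
  [-5,0,0,7],
], fingers=0)

```text
time_s: 34.38
tcp_pos: [0.3959, -0.1591, 0.2414]
tool_rot: [0.172, 0.985, 0.002, -0.003]
wrist_force: [-0.8, -0.0, 0.1]
width: 0.0
```

Call:
send_rows([
  [0,0,0,7],
  [0,0,0,7],
  [0,0,0,2],
  [0,0,0,0],
  [0,0,0,0],
])

```text
time_s: 34.8
tcp_pos: [0.3988, -0.1604, 0.2421]
tool_rot: [0.037, 0.999, 0.001, -0.001]
wrist_force: [0.4, 0.3, 1.0]
width: -0.001
```

```bash
python3 - <<'E'
from h import *
s=ctrl.state(); print(s['time_s'],s['tcp_pos'],s['tool_rot'],s['width'],s['q'])
cv2.imwrite('pics/w27.png',ctrl.grab_frame('wrist'))
crop(ctrl.grab_frame('scene'),'s27',110,180,310,330,4)
crop(ctrl.grab_frame('top'),'t27',225,140,425,260,4)
E
```

```text
34.8 [ 0.3988 -0.1604  0.2421] [ 0.0368  0.9993  0.0009 -0.0013] -0.0008489431696817912 [-0.6435  0.2498  1.8823 -0.      1.0127 -2.1408]
```

View pics/w26.png

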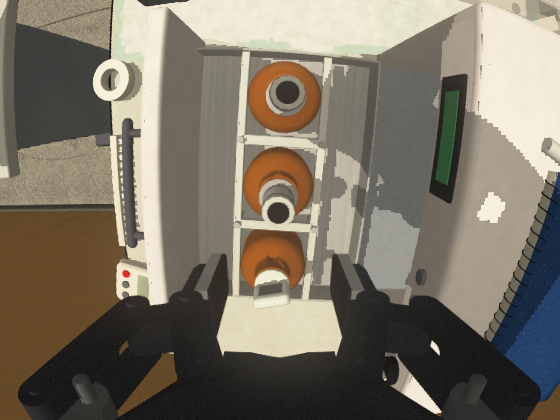

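View pics/w27.png

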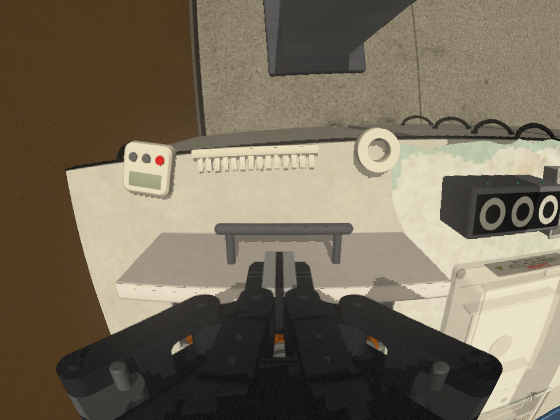

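View pics/s27.png

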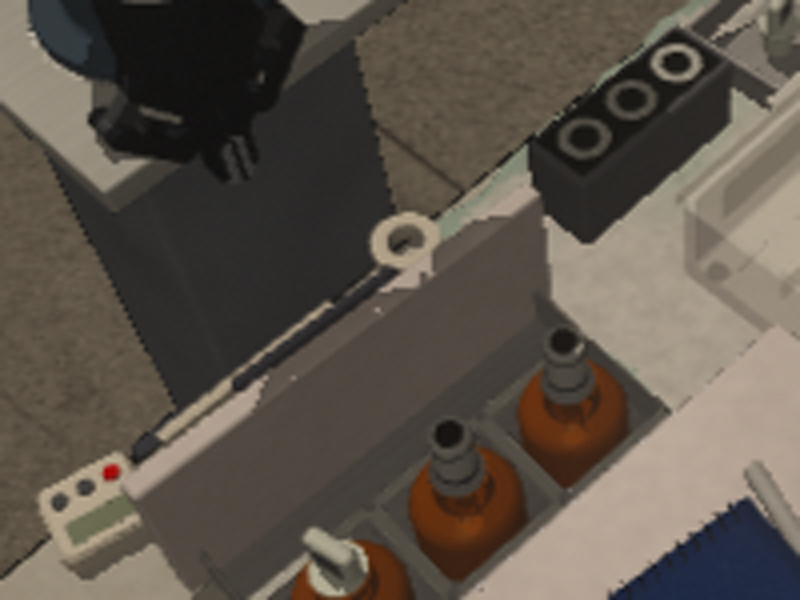

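View pics/t27.png

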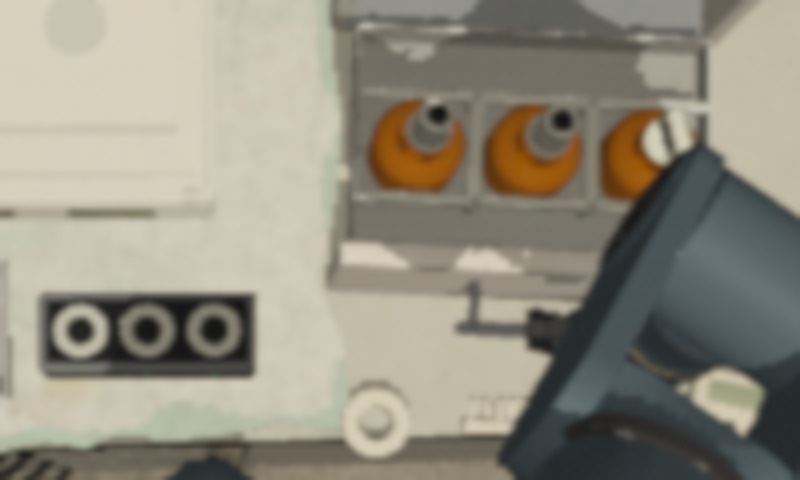

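```bash
python3 - <<'E'
from h import *
st=dict(tcp_pos=np.array([.3988,-.1604,.2421]),tool_rot=np.array([.0368,.9993,.0009,-.0013]))
for p in[(218,229),(350,228),(284,229)]: print(pt('wrist',*p,.1,st))
for p in[(118,293),(448,290)]: print(pt('wrist',*p,.151,st))
E
```

```text
[ 0.4236 -0.2204  0.1   ]
[ 0.432  -0.0966  0.1   ]
[ 0.428  -0.1587  0.1   ]
[ 0.4622 -0.313   0.151 ]
[ 0.4822 -0.0121  0.151 ]
```

Call:
send_rows([
  [-6,1,-20,0],
  [0,0,-35,0],
  [0,0,-35,0],
  [0,0,-35,0],
  [0,0,-20,0],
  [0,0,-7,0],
  [0,0,0,0],
  [0,0,0,0],
])

```text
time_s: 35.62
tcp_pos: [0.394, -0.1602, 0.0916]
tool_rot: [0.036, 0.999, -0.0, 0.0]
wrist_force: [0.3, 0.1, 0.2]
width: 0.002
```

```bash
python3 - <<'E'
from h import *
s=ctrl.state(); print(s['time_s'],s['tcp_pos'],s['tool_rot'],s['wrist_force'],s['q'])
cv2.imwrite('pics/w28.png',ctrl.grab_frame('wrist'))
E
```

```text
35.6167 [ 0.394  -0.1602  0.0916] [ 0.0362  0.9993 -0.0001  0.0001] [0.2768 0.0773 0.2221] [-0.6502  0.533   2.0477  0.      0.5607 -2.1486]
```

View pics/w28.png

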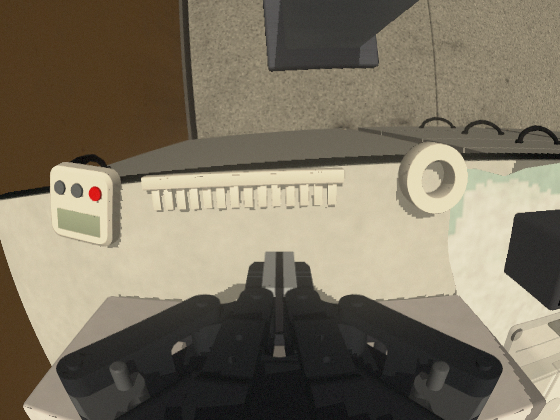

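Call:
send_rows([
  [4,0,0,0],
  [4,0,0,0],
  [4,0,0,0],
  [3,0,0,0],
  [3,0,0,0],
  [4,-1,0,0],
  [5,0,0,0],
  [6,-1,0,0],
  [7,0,0,0],
  [8,-1,0,0],
])

```text
time_s: 36.5
tcp_pos: [0.4413, -0.1622, 0.0911]
tool_rot: [0.036, 0.999, 0.001, -0.001]
wrist_force: [-3.4, 1.7, 1.1]
width: 0.006
```

```bash
python3 - <<'E'
from h import *
s=ctrl.state(); print(s['time_s'],s['tcp_pos'],s['wrist_force'])
crop(ctrl.grab_frame('scene'),'s29',110,180,310,330,4)
E
```

```text
36.5 [ 0.4413 -0.1622  0.0911] [-3.4315  1.7211  1.1179]
```

View pics/s29.png

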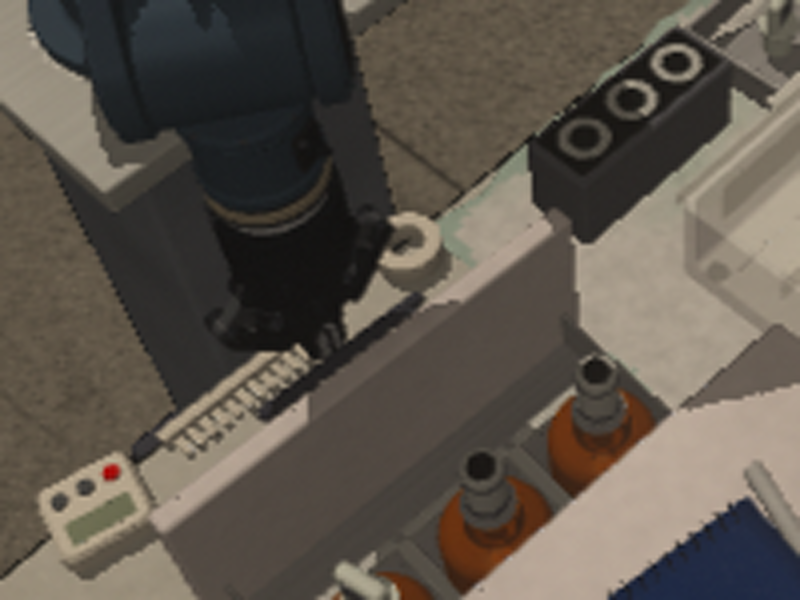

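Call:
send_rows([
  [8,-1,0,0],
  [8,0,0,0],
  [8,-1,0,0],
  [8,0,0,0],
  [8,-1,0,0],
  [8,-1,0,0],
  [8,0,0,0],
  [8,-1,0,0],
  [8,0,0,0],
  [8,-1,0,0],
])

```text
time_s: 37.38
tcp_pos: [0.5224, -0.1689, 0.0912]
tool_rot: [0.036, 0.999, 0.0, -0.0]
wrist_force: [-2.4, 0.8, -0.2]
width: 0.002
```

Call:
send_rows([
  [8,-1,0,0],
  [8,0,0,0],
  [8,-1,0,0],
  [8,0,0,0],
  [7,-1,0,0],
  [6,0,0,0],
  [5,-1,0,0],
  [4,0,0,0],
  [0,0,0,0],
])

```text
time_s: 38.13
tcp_pos: [0.5776, -0.1735, 0.0916]
tool_rot: [0.036, 0.999, -0.001, 0.002]
wrist_force: [-1.2, -0.1, -0.1]
width: -0.002
```

```bash
python3 - <<'E'
from h import *
s=ctrl.state(); print(s['time_s'],s['tcp_pos'],s['wrist_force'])
crop(ctrl.grab_frame('scene'),'s30',110,180,310,330,4)
cv2.imwrite('pics/w30.png',ctrl.grab_frame('wrist'))
crop(ctrl.grab_frame('top'),'t30',225,90,425,240,4)
E
```

```text
38.1333 [ 0.5776 -0.1735  0.0916] [-1.2085 -0.0746 -0.1039]
```

View pics/s30.png

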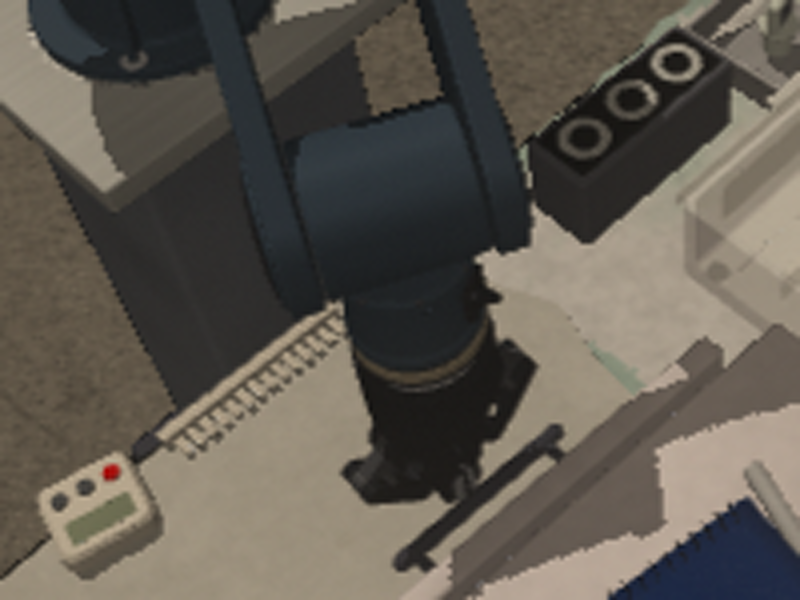

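View pics/w30.png

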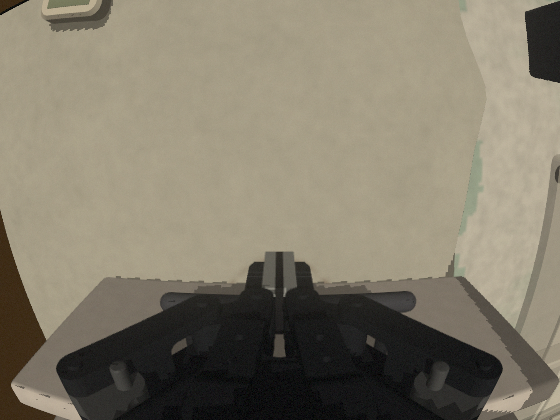

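View pics/t30.png

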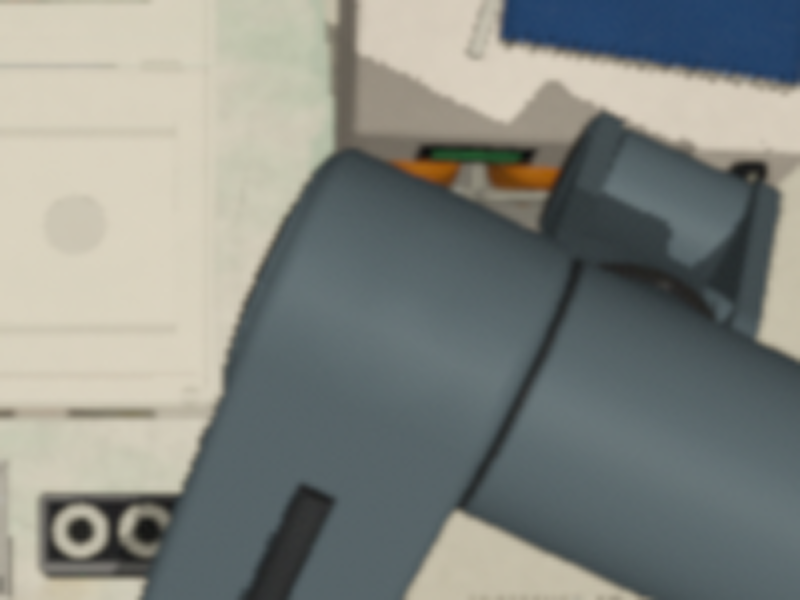

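Call:
send_rows([
  [3,0,0,0],
  [3,-1,0,0],
  [3,0,0,0],
  [3,0,0,0],
  [2,0,0,0],
  [2,0,0,0],
  [0,0,0,0],
])

```text
time_s: 38.87
tcp_pos: [0.5926, -0.1743, 0.0914]
tool_rot: [0.036, 0.999, -0.0, 0.001]
wrist_force: [-1.0, -0.5, 1.3]
width: 0.005
```

Call:
send_rows([
  [2,0,0,0],
  [2,0,0,0],
  [2,0,0,0],
  [0,0,0,0],
])

```text
time_s: 39.2
tcp_pos: [0.5968, -0.1743, 0.0912]
tool_rot: [0.036, 0.999, -0.0, -0.001]
wrist_force: [-5.2, -1.6, 2.8]
width: -0.002
```

Call:
send_rows([
  [2,0,0,0],
  [2,0,0,0],
  [2,0,0,0],
  [0,0,0,0],
])

```text
time_s: 39.53
tcp_pos: [0.6, -0.1742, 0.091]
tool_rot: [0.036, 0.999, 0.0, -0.004]
wrist_force: [-8.9, -3.4, 4.6]
width: 0.004
```

Call:
send_rows([
  [2,0,0,0],
  [2,0,0,0],
  [0,0,0,0],
])

```text
time_s: 39.78
tcp_pos: [0.6089, -0.1742, 0.0913]
tool_rot: [0.037, 0.999, -0.0, 0.001]
wrist_force: [0.6, 0.7, 1.0]
width: 0.0
```

Call:
send_rows([
  [1,0,0,0],
  [1,0,0,0],
  [1,0,0,0],
  [0,0,0,0],
  [0,0,0,0],
])

```text
time_s: 40.2
tcp_pos: [0.6105, -0.1738, 0.0913]
tool_rot: [0.036, 0.999, 0.0, -0.0]
wrist_force: [-2.5, 0.0, 0.7]
width: -0.003
```

Call:
send_rows([
  [1,0,0,0],
  [1,0,0,0],
  [0,0,0,0],
  [0,0,0,0],
])

```text
time_s: 40.53
tcp_pos: [0.6112, -0.1738, 0.0913]
tool_rot: [0.036, 0.999, 0.0, -0.002]
wrist_force: [-6.2, -1.4, 4.8]
width: -0.001
```

Call:
send_rows([
  [1,0,0,0],
  [1,0,0,0],
  [0,0,0,0],
])

```text
time_s: 40.78
tcp_pos: [0.6112, -0.1738, 0.0913]
tool_rot: [0.036, 0.999, 0.0, -0.004]
wrist_force: [-10.3, -2.6, 7.8]
width: 0.004
```

Call:
send_rows([
  [-6,0,0,0],
  [-10,1,0,0],
  [-20,1,0,0],
  [-25,2,0,0],
  [-25,2,0,0],
  [-25,2,10,0],
  [-20,0,30,0],
  [0,0,40,0],
  [0,0,40,0],
  [0,0,30,0],
])

```text
time_s: 41.62
tcp_pos: [0.4852, -0.1664, 0.2445]
tool_rot: [0.036, 0.999, -0.001, 0.003]
wrist_force: [0.5, -0.1, -0.8]
width: -0.003
```

Call:
send_rows([
  [-15,35,0,0],
  [-15,35,0,0],
  [-10,35,0,0],
  [0,38,0,0],
  [0,38,0,0],
  [0,0,0,0],
  [0,0,0,0],
])

```text
time_s: 42.2
tcp_pos: [0.4442, 0.0171, 0.2417]
tool_rot: [0.034, 0.999, 0.0, 0.001]
wrist_force: [1.1, -0.1, -0.5]
width: -0.001
```

```bash
python3 - <<'E'
from h import *
s=ctrl.state(); print(s['time_s'],s['tcp_pos'],s['wrist_force'])
im=ctrl.grab_frame('scene');crop(im,'s31',110,150,350,330,3.3)
cv2.imwrite('pics/w31.png',ctrl.grab_frame('wrist'))
im=ctrl.grab_frame('top');cv2.imwrite('pics/t31.png',im);crop(im,'t31b',60,90,460,260,2)
E
```

```text
42.2 [0.4442 0.0171 0.2417] [ 1.1212 -0.1358 -0.5458]
```

View pics/s31.png

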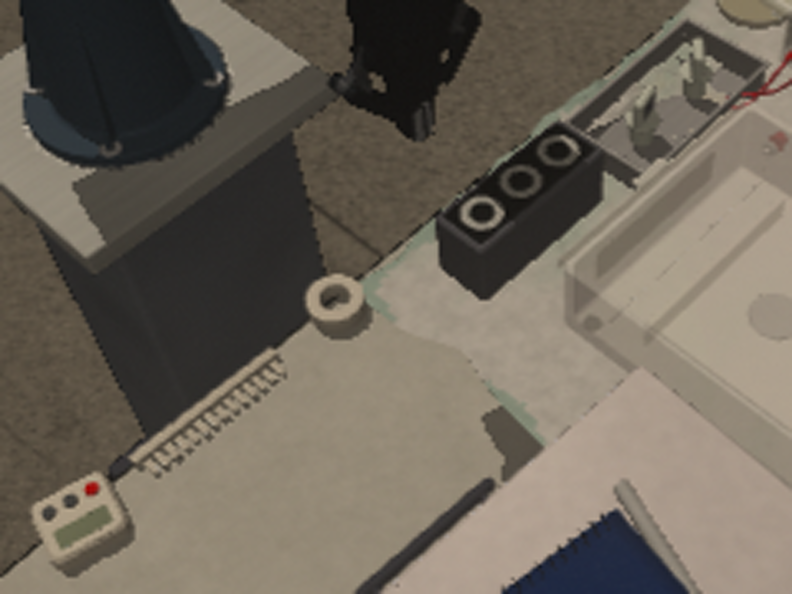

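View pics/t31b.png

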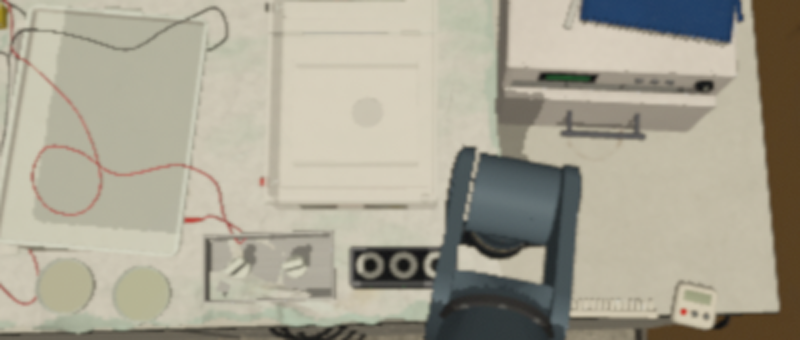

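View pics/w31.png

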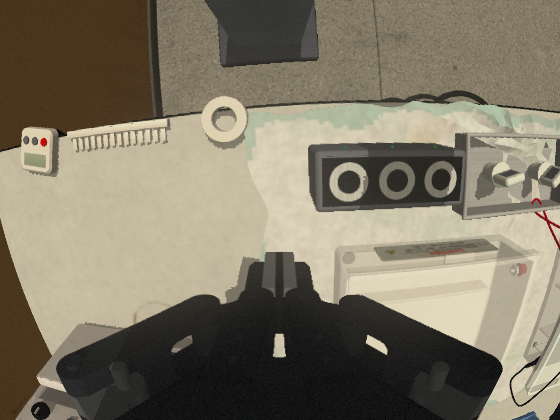

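```bash
python3 - <<'E'
from h import *
crop(cv2.imread('pics/t31.png'),'t31c',300,110,430,180,6)
for p in[(343.5,156),(382,157.5)]: print(pt('top',*p,.1))
E
```

```text
[ 0.6327 -0.1184  0.1   ]
[ 0.6249 -0.2344  0.1   ]
```

View pics/t31c.png

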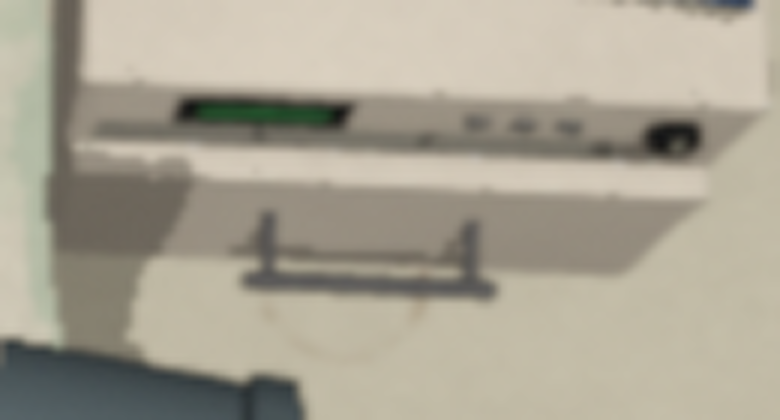

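```bash
python3 -c "
from cell import ctrl
print(ctrl.close_job())"
```

```text
the job is handed in; nothing more can be done
None
```

The job is handed in, and my last checks found nothing wrong. The hand-in gave no verdict.

- **Loggers:** Two loggers were in the dock. I twisted two stoppers loose by about 0.94 rad of wrist turn and pulled them out. Each logger then went into its open bottle until its flange rested on the rim. Both touched at the same tool height, 0.1195 m, which is the height the bottle's rim predicts. They looked upright in the pictures.
- **Stoppers:** Both pulled stoppers stand in the steel tray. The tray had not moved at the last look. I did not touch the third bottle's stopper.
- **Drawer:** I pushed it in by the handle. It passed the catch at about 9 N and then stopped firmly. In the top camera the handle had moved about 0.199 m, which fits home (0.198 m) within the roughly 2 mm calibration. I took the seat turns and drawer position from arm motion and pictures, because the state gives no joint readings for them.
- **Bystanders:** The timer, tape, comb and dish showed no movement in the last pictures, though I judged that by eye. The arm was clear of everything when I handed in, at about 42 s.

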